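# Sort the neck blocks by weight: seasoned to the drawer, wet to the crate

## Robot

A 6-joint arm with a two-finger parallel gripper is mounted at the origin on the work surface. World frame = base frame: x ahead of the robot, y to its left, z up, the work surface at z = 0. Lengths are in m, angles in degrees, forces in N, time in s.
With the tool pointing down it reaches from about 0.35 to 0.925 m from the base axis. Payload 6.4 kg.
Tool frame: the origin (TCP) lies at the very end of the fingers, on their centre line; the grasp point (between the pads) lies 19 mm behind it; z points along the fingers, y is the direction in which the jaws open and shut (so a half turn about z gives the same grasp; the last joint's range is limited). The gripper opens to 94 mm and grips with 3 to 60 N. Pads are 16 mm wide; open, the fingers measure 119 mm over their backs; the gripper's body (75 mm by 177 mm) begins 78 mm behind the grasp point.
Start: joints at [-76.553, 14.043, 89.255, -0, 76.702, -9.975], TCP at [0.258, -0.596, 0.205] pointing down, gripper open.
Joint ranges: [-179.41, 179.41], [-58.25, 129.5], [7.25, 145.43], [-54.29, 234.29], [11.92, 165.04], [-157.13, 157.13]. Speed limits (degrees/s): [147.25, 147.25, 180, 180, 180, 180].

## Interface

Orientations are given as a 3x3 rotation matrix whose columns are the frame's x, y, z axes.
In Python, from rig import observe, camera, hand_in gives the robot as it stands.
- The arm moves only by the tool move_arm, never from a script. Its argument "commands" is a list of rows, each an object of numbers: "tx", "ty", "tz": the shift along the tool's x, y, z in m; "roll": the turn about the tool's z in rad. In form: [{"tx": .., "ty": .., "tz": .., "roll": ..}, ...]. A call has 1 to 10 rows; each row is the pose to reach, as a shift and turn from the pose commanded when the call began, along the tool's axes at that moment; what a row does not reach only later rows make up. A row lasts 1/8 s, in which the tool goes at most 62.5 mm and 10.7 degrees, less where a joint would pass 70% of its speed; a pose out of reach is approached as far as the arm can. A call with a gripper value outside its range is refused whole. "fingers" is the finger opening in m, from 0 to 0.094, set as the call begins (left out, the last holds). The fingers move at their own pace and stop on an object; "squeeze" is the grip in N (left out, the last holds). Time passes only in rows, so rows that repeat a pose let the fingers close. It gives the time, the measured TCP pose, the force and the opening at its end, in the units of the state.
- observe(): the state, without advancing time (a new reading comes with each control period).
- camera(name): name is "side" or "top" or "wrist"; returns a dict with "img" (384x512x3 uint8, red, green, blue), "z_map" (384x512 float32, m along the optical axis (not along the pixel's ray), 0 where there is no reading), "vertical_fov" (degrees; the focal length in pixels is half the picture's height over the tangent of half this angle, whatever the lens; pixels are square), "cx", "cy" (the principal point, pixels), "k1" (the pictures are not rectified: a ray, as slopes to the right and down, at radius r is drawn at 1 + k1 r^2 times it, then the intrinsics apply), "origin" and "attitude" of the camera in the world. Camera axes: x right, y up, looking along -z (the intrinsics and any distortion apply to the point x, -y, -z); pixel columns grow to the right and rows downward; lengths in m; the calibration is good to about 2 mm. A picture is of the moment at which its call begins.
- hand_in(): hands the job in, once; it reports no verdict.
The state is a dict: "time_s": time; "joint_pos": joint angles; "qvel": joint speeds; "tau": joint torques, N m; "tool_pos": TCP position; "orientation": TCP orientation; "wrist_force": force on the tool from outside, world axes, zero at the start; "moment": the same for the moment, N m; "finger_gap": finger opening in m.
Only numpy, scipy, OpenCV 4.12 (cv2) and the standard library are available. Lean on these libraries where they do the work, as an engineer would, in place of code of your own. Each camera call takes 0.05 s, during which the arm holds its last target.

## Task

The guitar neck blocks on the bench look alike, but some are seasoned and some are still wet and nearly twice as heavy: pull the drawer right open, then feel the weight of every block, and lay the light, seasoned ones in the drawer and the heavy, wet ones in the slatted crate, each lying down on the floor of its container and none on top of another. When all are sorted push the drawer gently fully home, and leave the plane, the glue bottle and the jar alone.

Things in the scene. Friction and masses are not known exactly. Their poses are not given: they have to be found in the camera images.
- block_a: neck-heel block of pale hardwood, 120 x 50 x 56 mm (its x, y, z), ends sealed dark, a step sawn out of its top at the +x end (the last 30 mm are 28 mm high). Origin at the middle of the 120 x 50 x 56 envelope: 28 mm above the bench when lying step up. Centre of mass 5 mm from the origin towards -x. Seasoned 0.16-0.20 kg, wet 0.31-0.37 kg, same look. May be absent (None)
- block_b: as block_a: same size, look and axes, wet (0.31-0.37 kg) or seasoned (0.16-0.20 kg); may be absent (None)
- block_c: as block_a: same size, look and axes, wet (0.31-0.37 kg) or seasoned (0.16-0.20 kg); may be absent (None)
- block_d: as block_a: same size, look and axes, wet (0.31-0.37 kg) or seasoned (0.16-0.20 kg); may be absent (None)
- block_e: as block_a: same size, look and axes, wet (0.31-0.37 kg) or seasoned (0.16-0.20 kg); may be absent (None)
- block_f: as block_a: same size, look and axes, wet (0.31-0.37 kg) or seasoned (0.16-0.20 kg); may be absent (None)
- cabinet: low plywood cabinet fixed to the bench, 235 mm deep, 310 wide, 99 high, with one drawer in its face. Origin on the bench 100 mm out in front of the middle of the face; x points from there into the cabinet (the face is at x = +0.10), z up. It may stand on the left or the right of the bench
- drawer (a joint): the drawer: 0 = fully home, grows as it is pulled out along the cabinet's -x, 0.18 m = at its stop. Slides stiffly (1.5 N, no spring), stays where it is left. Its side walls are 8 mm thick, their top 70 mm above the bench; its front is 12 mm thick, top 87 mm above the bench
- drawer_handle (a point): middle of the drawer's steel bar handle: 10 mm round bar, 100 mm long along the cabinet's y, 42 mm off the drawer front and 78 mm above the bench (21 mm below the cabinet's top), free from above. Moves with the drawer; axes as the cabinet's
- drawer_floor (a point): point on the drawer's floor (18 mm above the bench), midway across, where the floor meets the inside of its front; moves with the drawer, axes as the cabinet's. Inside the drawer is 258 mm wide (y) and reaches from this point to x = +0.19. With the drawer fully out the cabinet's face is at x = +0.168
- crate: low slatted wooden crate fixed to the bench, open on top, 190 x 290 x 62 mm outside (x, y, z), walls 8 mm thick, floor 8 mm thick. Origin at the centre of its underside; axes along its sides. It stands on the other side from the cabinet
- plane: bystander: wooden hand plane 60 x 170 mm, 90 high, origin at the centre of its underside
- glue: bystander: white glue bottle 60 mm across, 130 high, origin at the centre of its underside
- jar: bystander: amber glass jar with a steel lid, 64 mm across, 90 high, origin at the centre of its underside

How it is judged (in metres and radians):
On the way, in this order (a step that is already met when the one before it is completed fails the run):
1. the drawer is pulled open (at least 0.15 m) (value of joint drawer above 0.15 m), for 0.2 s.
2. with the drawer open, every block lies in its right container: light ones in the drawer, heavy ones in the crate (((x of block_a in the frame of drawer_floor between 0 and 0.19 m and y of block_a in the frame of drawer_floor between -0.13 and 0.13 m and z of block_a in the frame of drawer_floor between 0.015 and 0.04 m and contact force between block_a and cabinet between 0.8 and 2.5 N) or (x of block_a in the frame of crate between -0.09 and 0.09 m and y of block_a in the frame of crate between -0.14 and 0.14 m and z of block_a in the frame of crate between 0.023 and 0.048 m and contact force between block_a and crate above 2.5 N)) and ((x of block_b in the frame of drawer_floor between 0 and 0.19 m and y of block_b in the frame of drawer_floor between -0.13 and 0.13 m and z of block_b in the frame of drawer_floor between 0.015 and 0.04 m and contact force between block_b and cabinet between 0.8 and 2.5 N) or (x of block_b in the frame of crate between -0.09 and 0.09 m and y of block_b in the frame of crate between -0.14 and 0.14 m and z of block_b in the frame of crate between 0.023 and 0.048 m and contact force between block_b and crate above 2.5 N)) and ((x of block_c in the frame of drawer_floor between 0 and 0.19 m and y of block_c in the frame of drawer_floor between -0.13 and 0.13 m and z of block_c in the frame of drawer_floor between 0.015 and 0.04 m and contact force between block_c and cabinet between 0.8 and 2.5 N) or (x of block_c in the frame of crate between -0.09 and 0.09 m and y of block_c in the frame of crate between -0.14 and 0.14 m and z of block_c in the frame of crate between 0.023 and 0.048 m and contact force between block_c and crate above 2.5 N)) and ((x of block_d in the frame of drawer_floor between 0 and 0.19 m and y of block_d in the frame of drawer_floor between -0.13 and 0.13 m and z of block_d in the frame of drawer_floor between 0.015 and 0.04 m and contact force between block_d and cabinet between 0.8 and 2.5 N) or (x of block_d in the frame of crate between -0.09 and 0.09 m and y of block_d in the frame of crate between -0.14 and 0.14 m and z of block_d in the frame of crate between 0.023 and 0.048 m and contact force between block_d and crate above 2.5 N)) and ((x of block_e in the frame of drawer_floor between 0 and 0.19 m and y of block_e in the frame of drawer_floor between -0.13 and 0.13 m and z of block_e in the frame of drawer_floor between 0.015 and 0.04 m and contact force between block_e and cabinet between 0.8 and 2.5 N) or (x of block_e in the frame of crate between -0.09 and 0.09 m and y of block_e in the frame of crate between -0.14 and 0.14 m and z of block_e in the frame of crate between 0.023 and 0.048 m and contact force between block_e and crate above 2.5 N)) and ((x of block_f in the frame of drawer_floor between 0 and 0.19 m and y of block_f in the frame of drawer_floor between -0.13 and 0.13 m and z of block_f in the frame of drawer_floor between 0.015 and 0.04 m and contact force between block_f and cabinet between 0.8 and 2.5 N) or (x of block_f in the frame of crate between -0.09 and 0.09 m and y of block_f in the frame of crate between -0.14 and 0.14 m and z of block_f in the frame of crate between 0.023 and 0.048 m and contact force between block_f and crate above 2.5 N)) and value of joint drawer above 0.1 m), for 0.2 s.
At the end, for the whole second after the job is handed in: every block present lies still, lying down on the floor of its container (its middle 15 to 40 mm above that floor, not on another block): those that load the floor with less than 2.5 N (0.25 kg) in the drawer, the heavier ones in the crate; the drawer is shut to within 6 mm (((x of block_a in the frame of drawer_floor between 0 and 0.19 m and y of block_a in the frame of drawer_floor between -0.13 and 0.13 m and z of block_a in the frame of drawer_floor between 0.015 and 0.04 m and contact force between block_a and cabinet between 0.8 and 2.5 N) or (x of block_a in the frame of crate between -0.09 and 0.09 m and y of block_a in the frame of crate between -0.14 and 0.14 m and z of block_a in the frame of crate between 0.023 and 0.048 m and contact force between block_a and crate above 2.5 N)) and ((x of block_b in the frame of drawer_floor between 0 and 0.19 m and y of block_b in the frame of drawer_floor between -0.13 and 0.13 m and z of block_b in the frame of drawer_floor between 0.015 and 0.04 m and contact force between block_b and cabinet between 0.8 and 2.5 N) or (x of block_b in the frame of crate between -0.09 and 0.09 m and y of block_b in the frame of crate between -0.14 and 0.14 m and z of block_b in the frame of crate between 0.023 and 0.048 m and contact force between block_b and crate above 2.5 N)) and ((x of block_c in the frame of drawer_floor between 0 and 0.19 m and y of block_c in the frame of drawer_floor between -0.13 and 0.13 m and z of block_c in the frame of drawer_floor between 0.015 and 0.04 m and contact force between block_c and cabinet between 0.8 and 2.5 N) or (x of block_c in the frame of crate between -0.09 and 0.09 m and y of block_c in the frame of crate between -0.14 and 0.14 m and z of block_c in the frame of crate between 0.023 and 0.048 m and contact force between block_c and crate above 2.5 N)) and ((x of block_d in the frame of drawer_floor between 0 and 0.19 m and y of block_d in the frame of drawer_floor between -0.13 and 0.13 m and z of block_d in the frame of drawer_floor between 0.015 and 0.04 m and contact force between block_d and cabinet between 0.8 and 2.5 N) or (x of block_d in the frame of crate between -0.09 and 0.09 m and y of block_d in the frame of crate between -0.14 and 0.14 m and z of block_d in the frame of crate between 0.023 and 0.048 m and contact force between block_d and crate above 2.5 N)) and ((x of block_e in the frame of drawer_floor between 0 and 0.19 m and y of block_e in the frame of drawer_floor between -0.13 and 0.13 m and z of block_e in the frame of drawer_floor between 0.015 and 0.04 m and contact force between block_e and cabinet between 0.8 and 2.5 N) or (x of block_e in the frame of crate between -0.09 and 0.09 m and y of block_e in the frame of crate between -0.14 and 0.14 m and z of block_e in the frame of crate between 0.023 and 0.048 m and contact force between block_e and crate above 2.5 N)) and ((x of block_f in the frame of drawer_floor between 0 and 0.19 m and y of block_f in the frame of drawer_floor between -0.13 and 0.13 m and z of block_f in the frame of drawer_floor between 0.015 and 0.04 m and contact force between block_f and cabinet between 0.8 and 2.5 N) or (x of block_f in the frame of crate between -0.09 and 0.09 m and y of block_f in the frame of crate between -0.14 and 0.14 m and z of block_f in the frame of crate between 0.023 and 0.048 m and contact force between block_f and crate above 2.5 N)) and linear speed of each of block_a, block_b, block_c, block_d, block_e, block_f below 0.02 m/s and value of joint drawer below 0.006 m); the robot touches nothing.
It fails at once if the plane, glue bottle or jar is moved by more than 30 mm (distance of any of plane, glue, jar from where it was at the start of the episode above 0.03 m).
It fails at once if the drawer is slammed (it moves inwards faster than 0.5 m/s) (velocity of joint drawer below -0.5 m/s).
Of block_a, block_b, block_c, block_d, block_e, block_f only 4 to 6 are there at a start; the rules pass over those that are not, and their reading is None.
At some moment in a run one of block_a, block_b, block_c, block_d, block_e, block_f may be knocked a few centimetres aside while the robot is not near it.
Once in a run the grip may slacken for a moment while it holds something.
It also fails if it takes over 210 s, if anything falls off the work surface, if the arm or the gripper's body presses on something with over 40 N, if the wrist force passes 120 N, or if a joint passes its speed limit or range.

## Working session

There is one attempt and no reset: what is moved stays moved. The work goes in short steps, Python scripts to look and compute and a tool call to move; the robot and the scene stay as the last step left them, time stands still between calls to the robot, and variables do not carry over. Pictures are saved under pics/ and viewed, and the job is handed in when it is done.

Besides the shell and the picture viewer there is one more tool, called after ">>>" as name(argument=value, ...) on one line, values as JSON. move_arm: Moves the arm, as the interface text tells. Its arguments: {"type":"object","properties":{"commands":{"type":"array","items":{"type":"object","properties":{"tx":{"type":"number"},"ty":{"type":"number"},"tz":{"type":"number"},"roll":{"type":"number"}}}},"fingers":{"type":"number"},"squeeze":{"type":"number"}},"required":["commands"]}

```bash
mkdir -p pics; ls
cat > h.py <<'E'
import numpy as np, cv2
from rig import observe, camera, hand_in
def pix2world(c,u,v,z=None):
    """rays for pixels u,v; if z given intersect plane, else use z_map"""
    u=np.atleast_1d(np.asarray(u,float));v=np.atleast_1d(np.asarray(v,float))
    H=c["img"].shape[0]; f=H/2/np.tan(np.radians(c["vertical_fov"])/2)
    K=np.array([[f,0,c["cx"]],[0,f,c["cy"]],[0,0,1]])
    p=cv2.undistortPoints(np.stack([u,v],-1).reshape(-1,1,2),K,np.array([c["k1"],0,0,0,0.])).reshape(-1,2)
    d=np.stack([p[:,0],-p[:,1],-np.ones(len(p))],-1)
    R=np.array(c["attitude"]);o=np.array(c["origin"])
    D=d@R.T
    if z is None: s=c["z_map"][np.round(v).astype(int),np.round(u).astype(int)]
    else: s=(z-o[2])/D[:,2]
    return o+D*np.reshape(s,(-1,1))
def cloud(c):
    H,W=c["z_map"].shape
    vv,uu=np.mgrid[0:H,0:W]
    P=pix2world(c,uu.ravel(),vv.ravel()).reshape(H,W,3)
    P[c["z_map"]<=0]=np.nan
    return P
def save(c,n): cv2.imwrite(f"pics/{n}.png",c["img"][:,:,::-1])
E
python3 - <<'E'
from h import *
for n in["top","side"]:
    c=camera(n);save(c,n+"0");print(n,c["origin"],c["vertical_fov"],c["k1"]);print(np.array(c["attitude"]).round(3))
    P=cloud(c);print(np.nanmin(P[...,2]),np.nanmedian(P[...,2]))
s=observe();print(s)
E
```

```text
pics
top [ 0.3758183  -0.00327593  1.38804   ] 45.57263195213793 -0.039326475512669615
[[-0.007  0.984 -0.175]
 [-1.    -0.009 -0.01 ]
 [-0.011  0.175  0.984]]
-0.7705562910968455 6.636695109896174e-05
side [0.13826128 0.74216141 0.59499124] 56.56054565626209 -0.014006187287253873
[[-0.834  0.263 -0.485]
 [-0.552 -0.425  0.718]
 [-0.017  0.866  0.499]]
-0.3739696355371157 0.013764665589423686
{'time_s': 0.1, 'joint_pos': array([-7.65527347e+01,  1.40798115e+01,  8.93169794e+01, -2.59120819e-03,
        7.67017599e+01, -9.97415283e+00]), 'qvel': array([ 7.38269201e-05, -6.82706909e-02, -7.45389024e-02, -1.60856950e-02,
       -5.71138345e-02,  1.29313502e-01]), 'tau': array([-8.67462368e-04, -4.16915631e+01, -3.15527308e+01,  6.85867248e-02,
        3.09955061e-02, -5.26087240e-05]), 'tool_pos': array([ 0.25824685, -0.59591052,  0.20446786]), 'orientation': array([[ 9.17602007e-01,  3.97500138e-01, -4.42800289e-04],
       [ 3.97500303e-01, -9.17600536e-01,  1.66264328e-03],
       [ 2.54587150e-04, -1.70165806e-03, -9.99998520e-01]]), 'wrist_force': array([0.79253005, 0.53524851, 0.03069571]), 'moment': array([-0.01645541,  0.00895282,  0.05113061]), 'finger_gap': 0.0936110706350606}
```

View pics/top0.png

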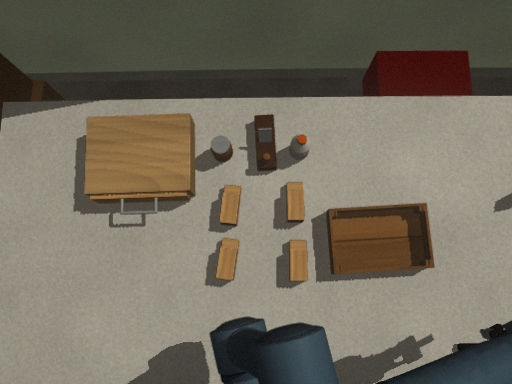

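View pics/side0.png

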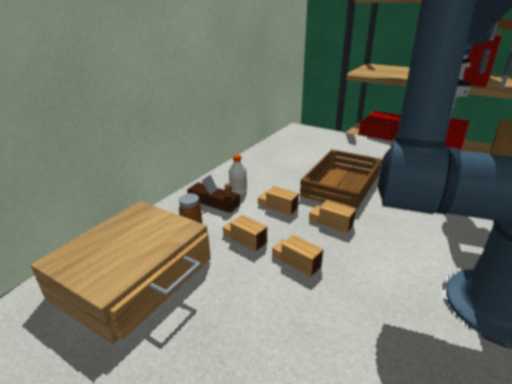

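The top view shows the cabinet at (140,155) with its handle at (139,206). The crate is at (380,238). There are four blocks, at (231,205), (295,201), (228,260) and (299,260), and behind them the jar (221,149), plane (265,142) and glue (300,147).

```bash
cat >> h.py <<'E'
def blocks(c,P=None,verbose=True):
    """top-camera blocks lying on bench: from cloud, heights 0.02..0.065, pale colour"""
    if P is None: P=cloud(c)
    hsv=cv2.cvtColor(c["img"],cv2.COLOR_RGB2HSV)
    m=((P[...,2]>0.012)&(P[...,2]<0.075)&(hsv[...,1]>60)).astype(np.uint8)
    n,l,st,ce=cv2.connectedComponentsWithStats(m)
    out=[]
    for i in range(1,n):
        if not 250<st[i,4]<1600: continue
        q=P[l==i]; out.append(analyse(q))
    return out
def analyse(q):
    hi=q[q[:,2]>np.percentile(q[:,2],90)-0.008]
    top=np.median(hi[:,2])
    lo=q[(q[:,2]>top-0.036)&(q[:,2]<top-0.02)]
    (c1,s1,a1)=cv2.minAreaRect(hi[:,:2].astype(np.float32)*1000)
    if s1[0]<s1[1]: a1+=90; s1=s1[::-1]
    ax=np.array([np.cos(np.radians(a1)),np.sin(np.radians(a1))])
    c1=np.array(c1)/1000
    if len(lo)>5 and (lo[:,:2].mean(0)-c1)@ax<0: ax=-ax
    cen=c1+ax*0.015
    return dict(cen=cen.round(4),yaw=round(float(np.degrees(np.arctan2(ax[1],ax[0]))),1),top=round(float(top),4),size=np.round(s1,1),nlo=len(lo),all=[q[:,:2].min(0).round(3),q[:,:2].max(0).round(3)],n=len(q))
E
python3 - <<'E'
from h import *
c=camera("top");P=cloud(c)
for b in blocks(c,P): print(b)
for n,(u,v) in dict(handle=(139,211),cabL=(90,117),cabR=(190,116),cabFL=(86,192),cabFR=(194,191),jar=(222,143),plane=(265,130),glue=(302,140),c1=(330,208),c2=(428,205),c3=(433,266),c4=(333,273),cf=(380,225)).items(): print(n,P[v,u].round(3))
import numpy as np
# cabinet top
m=(P[...,2]>0.09)&(P[...,2]<0.107)&(P[...,1]>0.15)
r=cv2.minAreaRect(P[m][:,:2].astype(np.float32)*1000);print("cab",r,np.median(P[m][:,2]))
print(cv2.boxPoints(r))
m=(P[...,2]>0.05)&(P[...,2]<0.075)&(P[...,1]<-0.15)&(P[...,0]>0.2)
r=cv2.minAreaRect(P[m][:,:2].astype(np.float32)*1000);print("crate",r);print(cv2.boxPoints(r))
m=(P[...,2]>0.065)&(P[...,2]<0.09)&(P[...,1]>0.2)&(P[...,0]<0.42)
q=P[m];print("handle",q.min(0),q.max(0),len(q))
E
```

```text
{'cen': array([ 0.779 , -0.0104]), 'yaw': -177.4, 'top': 0.0429, 'size': array([169.7,  58.9]), 'nlo': 12, 'all': [array([ 0.707, -0.043]), array([0.879, 0.021])], 'n': 814}
{'cen': array([0.7091, 0.2262]), 'yaw': 159.7, 'top': 0.0688, 'size': array([264.1,  84.7]), 'nlo': 85, 'all': [array([0.614, 0.208]), array([0.863, 0.409])], 'n': 450}
{'cen': array([ 0.6072, -0.097 ]), 'yaw': -1.3, 'top': 0.0567, 'size': array([91.3, 47.9]), 'nlo': 148, 'all': [array([ 0.546, -0.122]), array([ 0.668, -0.071])], 'n': 694}
{'cen': array([0.5992, 0.0973]), 'yaw': -6.4, 'top': 0.0566, 'size': array([91. , 50.4]), 'nlo': 153, 'all': [array([0.537, 0.067]), array([0.661, 0.128])], 'n': 699}
{'cen': array([0.4368, 0.1051]), 'yaw': -8.2, 'top': 0.0563, 'size': array([90., 50.]), 'nlo': 177, 'all': [array([0.375, 0.073]), array([0.498, 0.135])], 'n': 737}
{'cen': array([ 0.4302, -0.1024]), 'yaw': -0.5, 'top': 0.0565, 'size': array([89., 49.]), 'nlo': 198, 'all': [array([ 0.371, -0.126]), array([ 0.491, -0.076])], 'n': 736}
handle [0.574 0.359 0.08 ]
cabL [0.855 0.511 0.105]
cabR [0.862 0.215 0.08 ]
cabF
[... 210 characters left out ...]
[ 0.393 -0.203  0.049]
cf [ 0.536 -0.358  0.005]
cab ((737.95458984375, 366.6549987792969), (252.50955200195312, 311.85675048828125), 1.4392597675323486) 0.09949101669056992
[[607.8231  519.36304]
 [615.6561  207.60466]
 [868.08606 213.94696]
 [860.25305 525.7053 ]]
crate ((492.6256103515625, -342.38922119140625), (190.40321350097656, 292.7862548828125), 3.3170549869537354)
[[ 389.113   -201.74985]
 [ 406.054   -494.04556]
 [ 596.1382  -483.0286 ]
 [ 579.19727 -190.73288]]Traceback (most recent call last):
  File "<stdin>", line 13, in <module>
    return umr_minimum(a, axis, None, out, keepdims, initial, where)
ValueError: zero-size array to reduction operation minimum which has no identity
```

```bash
cat >> h.py <<'E'
def go(x,y,z,yaw):
    """print shift/roll in tool axes to bring TCP to x,y,z with tool-x yaw (deg, mod 180 nearest)"""
    s=observe();R=s["orientation"];d=R.T@(np.array([x,y,z])-s["tool_pos"])
    cur=np.degrees(np.arctan2(R[1,0],R[0,0]))
    dy=yaw-cur
    dy=(dy+180)%360-180
    print("tx %.4f ty %.4f tz %.4f roll %.4f"%(*d,-np.radians(dy)),"| curyaw %.2f"%cur,"j6 %.1f"%s["joint_pos"][5],"t %.1f"%s["time_s"])
E
python3 - <<'E'
from h import *
c=camera("top");P=cloud(c)
hsv=cv2.cvtColor(c["img"],cv2.COLOR_RGB2HSV)
for z0,z1 in((.06,.092),):
    m=(P[...,2]>z0)&(P[...,2]<z1)&(P[...,1]>0.25)&(P[...,0]<0.6)&(P[...,0]>.4)
    vs,us=np.nonzero(m);print(us.min(),us.max(),vs.min(),vs.max())
    q=P[m];print(q.min(0),q.max(0),np.median(q,0),len(q))
    # bar: front pixels
    b=q[q[:,0]<np.percentile(q[:,0],60)];print(np.polyfit(b[:,1],b[:,0],1),b[:,1].min(),b[:,1].max(),b.mean(0))
top=(P[...,2]>0.095)&(P[...,2]<0.104)&(P[...,1]>0.15)&(P[...,0]>.5)
t=P[top]
for y in np.arange(.23,.51,.04):
    k=t[abs(t[:,1]-y)<.01];print(round(y,2),k[:,0].min().round(4),k[:,0].max().round(4))
for x in np.arange(.66,.86,.04):
    k=t[abs(t[:,0]-x)<.01];print(round(x,2),k[:,1].min().round(4),k[:,1].max().round(4))
for n in range(195,220,2): print(n,P[n,139].round(3),c["img"][n,139])
go(0.575,0.36,0.2,90)
E
```

```text
120 156 202 214
[0.56519793 0.3085186  0.07596494] [0.59985759 0.41558211 0.0891963 ] [0.57301765 0.36925772 0.08210808] 182
[-0.02174526  0.57747995] 0.30851859963842254 0.4135940236107017 [0.56959494 0.36260814 0.08240897]
0.23 0.6307 0.866
0.27 0.6286 0.8637
0.31 0.6287 0.8644
0.35 0.6265 0.8608
0.39 0.6266 0.8626
0.43 0.6246 0.8599
0.47 0.6244 0.8607
0.51 0.6229 0.8581
0.66 0.2105 0.5198
0.7 0.2116 0.5181
0.74 0.2124 0.522
0.78 0.213 0.5217
0.82 0.2142 0.5236
195 [0.619 0.357 0.093] [146 107  60]
197 [0.615 0.36  0.083] [122  90  55]
199 [0.613 0.366 0.059] [58 48 29]
201 [0.613 0.374 0.029] [60 49 30]
203 [0.611 0.381 0.002] [82 78 68]
205 [ 0.606  0.382 -0.003] [82 78 70]
207 [ 0.599  0.381 -0.   ] [78 70 65]
209 [ 0.593  0.382 -0.002] [81 76 67]
211 [0.574 0.358 0.082] [117 118 112]
213 [0.568 0.358 0.083] [93 94 86]
215 [ 0.574  0.38  -0.   ] [156 149 133]
217 [0.567 0.379 0.003] [151 145 128]
219 [0.561 0.38  0.001] [145 141 126]
tx 0.6707 ty -0.7514 tz 0.0058 roll -1.1620 | curyaw 23.42 j6 -10.0 t 0.2
```

>>> move_arm(commands=[{"tx": 0,"ty": 0,"tz": -0.05,"roll": 0},{"tx": 0.05,"ty": -0.056,"tz": -0.05,"roll": -0.15},{"tx": 0.09,"ty": -0.1,"tz": -0.05,"roll": -0.3},{"tx": 0.13,"ty": -0.145,"tz": -0.05,"roll": -0.45},{"tx": 0.17,"ty": -0.19,"tz": -0.05,"roll": -0.6},{"tx": 0.21,"ty": -0.235,"tz": -0.05,"roll": -0.75},{"tx": 0.25,"ty": -0.28,"tz": -0.05,"roll": -0.9},{"tx": 0.29,"ty": -0.325,"tz": -0.05,"roll": -1.05},{"tx": 0.33,"ty": -0.37,"tz": -0.05,"roll": -1.19},{"tx": 0.37,"ty": -0.415,"tz": -0.05,"roll": -1.19}], fingers=0.034)

```text
time_s: 1.45
tool_pos: [0.4331, -0.0666, 0.2556]
orientation: [[-0.028, 1.0, 0.001], [1.0, 0.028, -0.0], [-0.0, 0.001, -1.0]]
wrist_force: [0.9, -0.3, 0.1]
finger_gap: 0.0342
```

Run:
```python
from h import *
go(0.571,0.3615,0.2,91.6)
```

```text
tx 0.4240 ty 0.1500 tz 0.0556 roll 0.0006 | curyaw 91.63 j6 -25.3 t 1.4
```

>>> move_arm(commands=[{"tx": 0.053,"ty": 0.019,"tz": 0,"roll": 0},{"tx": 0.106,"ty": 0.037,"tz": 0,"roll": 0},{"tx": 0.159,"ty": 0.056,"tz": 0,"roll": 0},{"tx": 0.212,"ty": 0.075,"tz": 0.01,"roll": 0},{"tx": 0.265,"ty": 0.094,"tz": 0.02,"roll": 0},{"tx": 0.318,"ty": 0.112,"tz": 0.03,"roll": 0},{"tx": 0.371,"ty": 0.131,"tz": 0.04,"roll": 0},{"tx": 0.424,"ty": 0.15,"tz": 0.0556,"roll": 0},{"tx": 0.424,"ty": 0.15,"tz": 0.0556,"roll": 0},{"tx": 0.424,"ty": 0.15,"tz": 0.0556,"roll": 0}])

```text
time_s: 2.7
tool_pos: [0.5708, 0.3592, 0.1997]
orientation: [[-0.028, 1.0, -0.0], [1.0, 0.028, -0.001], [-0.0, -0.0, -1.0]]
wrist_force: [-0.5, 0.2, 0.5]
finger_gap: 0.0338
```

Run:
```python
from h import *
c=camera("wrist");save(c,"w1");P=cloud(c)
m=(P[...,2]>.065)&(P[...,2]<.092)&(P[...,0]<.592)&(P[...,0]>.5)&(abs(P[...,1]-.36)<.1)
q=P[m];print(len(q),q.min(0) if len(q) else 0,q.max(0) if len(q) else 0,np.median(q,0))
go(0.571,0.3615,0.062,91.6)
```

```text
1496 [0.56607695 0.30762945 0.07664416] [0.59197466 0.41692593 0.08506485] [0.57346943 0.36879513 0.08239252]
tx 0.0027 ty -0.0001 tz 0.1384 roll -0.0006 | curyaw 91.57 j6 21.0 t 2.8
```

View pics/w1.png

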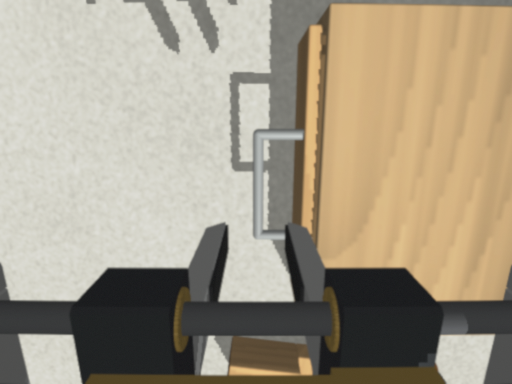

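The wrist view shows the bar at (258,185), between the two fingers and clear of the drawer front. It measures x = 0.571, so I'll descend onto it and grip.

>>> move_arm(commands=[{"tx": 0.0027,"ty": 0,"tz": 0.05},{"tx": 0.0027,"ty": 0,"tz": 0.1},{"tx": 0.0027,"ty": 0,"tz": 0.125},{"tx": 0.0027,"ty": 0,"tz": 0.14},{"tx": 0.0027,"ty": 0,"tz": 0.14}])

```text
invalid input at $.commands[0]: expected keys tx, ty, tz, roll
```

>>> move_arm(commands=[{"tz": 0},{"tz": 0},{"tz": 0},{"tz": 0}], fingers=0.0, squeeze=25)

```text
invalid input at $.commands[0]: expected keys tx, ty, tz, roll
```

>>> move_arm(commands=[{"tx": 0.0027,"ty": 0,"tz": 0.05,"roll": 0},{"tx": 0.0027,"ty": 0,"tz": 0.1,"roll": 0},{"tx": 0.0027,"ty": 0,"tz": 0.125,"roll": 0},{"tx": 0.0027,"ty": 0,"tz": 0.14,"roll": 0},{"tx": 0.0027,"ty": 0,"tz": 0.14,"roll": 0}])

```text
time_s: 3.38
tool_pos: [0.571, 0.3614, 0.0601]
orientation: [[-0.027, 1.0, -0.0], [1.0, 0.027, -0.0], [-0.0, -0.0, -1.0]]
wrist_force: [-0.4, 0.4, -0.4]
finger_gap: 0.0334
```

>>> move_arm(commands=[{"tx": 0,"ty": 0,"tz": 0,"roll": 0},{"tx": 0,"ty": 0,"tz": 0,"roll": 0},{"tx": 0,"ty": 0,"tz": 0,"roll": 0},{"tx": 0,"ty": 0,"tz": 0,"roll": 0}], fingers=0.0, squeeze=25)

```text
time_s: 3.88
tool_pos: [0.5716, 0.3625, 0.061]
orientation: [[-0.028, 1.0, 0.002], [1.0, 0.028, 0.001], [0.001, 0.002, -1.0]]
wrist_force: [-0.5, 0.3, 3.9]
finger_gap: 0.0088
```

>>> move_arm(commands=[{"tx": 0,"ty": -0.01,"tz": 0,"roll": 0},{"tx": 0,"ty": -0.03,"tz": 0,"roll": 0},{"tx": 0,"ty": -0.05,"tz": 0,"roll": 0},{"tx": 0,"ty": -0.075,"tz": 0,"roll": 0},{"tx": 0,"ty": -0.1,"tz": 0,"roll": 0},{"tx": 0,"ty": -0.125,"tz": 0,"roll": 0},{"tx": 0,"ty": -0.15,"tz": 0,"roll": 0},{"tx": 0,"ty": -0.17,"tz": 0,"roll": 0},{"tx": 0,"ty": -0.178,"tz": 0,"roll": 0},{"tx": 0,"ty": -0.178,"tz": 0,"roll": 0}])

```text
time_s: 5.12
tool_pos: [0.4063, 0.3584, 0.0614]
orientation: [[-0.029, 0.999, 0.035], [1.0, 0.029, 0.008], [0.007, 0.035, -0.999]]
wrist_force: [51.4, 4.6, -38.3]
finger_gap: 0.0097
```

>>> move_arm(commands=[{"tx": 0,"ty": 0,"tz": 0,"roll": 0},{"tx": 0,"ty": 0,"tz": 0,"roll": 0},{"tx": 0,"ty": 0,"tz": 0,"roll": 0}], fingers=0.034)

```text
time_s: 5.5
tool_pos: [0.3945, 0.3577, 0.0607]
orientation: [[-0.028, 1.0, 0.004], [1.0, 0.028, 0.002], [0.002, 0.004, -1.0]]
wrist_force: [3.2, 1.4, 3.2]
finger_gap: 0.0333
```

>>> move_arm(commands=[{"tx": 0,"ty": 0,"tz": -0.05,"roll": 0},{"tx": 0,"ty": 0,"tz": -0.11,"roll": 0},{"tx": 0,"ty": 0,"tz": -0.16,"roll": 0},{"tx": 0,"ty": 0,"tz": -0.16,"roll": 0}], fingers=0.07)

```text
time_s: 6.0
tool_pos: [0.3941, 0.3583, 0.2241]
orientation: [[-0.029, 1.0, 0.006], [1.0, 0.029, 0.004], [0.004, 0.006, -1.0]]
wrist_force: [0.1, -0.1, -1.4]
finger_gap: 0.069
```

Run:
```python
from h import *
c=camera("top");save(c,"top2");P=cloud(c)
for b in blocks(c,P): print(b)
s=camera("side");save(s,"side2")
for n in range(185,262,4): print(n,P[n,150].round(3))
go(.43,.1,.2,-8)
```

```text
{'cen': array([ 0.7789, -0.0102]), 'yaw': -177.4, 'top': 0.0429, 'size': array([171.4,  59.2]), 'nlo': 10, 'all': [array([ 0.707, -0.043]), array([0.88 , 0.021])], 'n': 816}
{'cen': array([ 0.6073, -0.097 ]), 'yaw': -1.0, 'top': 0.0565, 'size': array([90.9, 47.9]), 'nlo': 147, 'all': [array([ 0.546, -0.121]), array([ 0.668, -0.071])], 'n': 693}
{'cen': array([0.5992, 0.0973]), 'yaw': -5.9, 'top': 0.0567, 'size': array([91.8, 50. ]), 'nlo': 149, 'all': [array([0.537, 0.067]), array([0.66 , 0.128])], 'n': 692}
{'cen': array([0.4366, 0.1048]), 'yaw': -8.8, 'top': 0.0566, 'size': array([90.7, 50.1]), 'nlo': 174, 'all': [array([0.375, 0.073]), array([0.499, 0.136])], 'n': 738}
{'cen': array([ 0.4302, -0.1027]), 'yaw': -0.5, 'top': 0.0566, 'size': array([88.9, 49.2]), 'nlo': 195, 'all': [array([ 0.371, -0.127]), array([ 0.492, -0.076])], 'n': 736}
{'cen': array([ 0.1558, -0.6577]), 'yaw': 0.3, 'top': 0.0237, 'size': array([98.7, 38.1]), 'nlo': 0, 'all': [array([ 0.092, -0.68 ]), array([ 0.19 , -0.639])], 'n': 403}
185 [0.647 0.324 0.099]
189 [0.635 0.323 0.101]
193 [0.639 0.344 0.017]
197 [0.627 0.344 0.017]
201 [0.614 0.343 0.019]
205 [0.601 0.342 0.021]
209 [0.589 0.342 0.019]
213 [0.577 0.341 0.021]
217 [0.565 0.342 0.017]
221 [0.553 0.342 0.016]
225 [0.54  0.341 0.018]
229 [0.528 0.34  0.018]
233 [0.516 0.34  0.018]
237 [0.504 0.34  0.017]
241 [0.492 0.339 0.018]
245 [0.479 0.337 0.025]
249 [0.468 0.339 0.014]
253 [0.452 0.321 0.087]
257 [0.445 0.34  0.006]
261 [ 0.433  0.342 -0.004]
tx -0.2578 ty 0.0309 tz 0.0191 roll 1.7389 | curyaw 91.63 j6 28.4 t 6.1
```

View pics/top2.png

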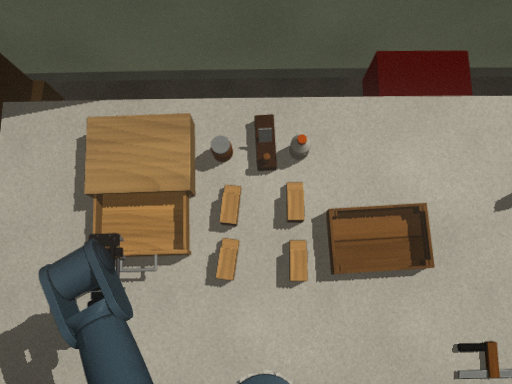

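View pics/side2.png

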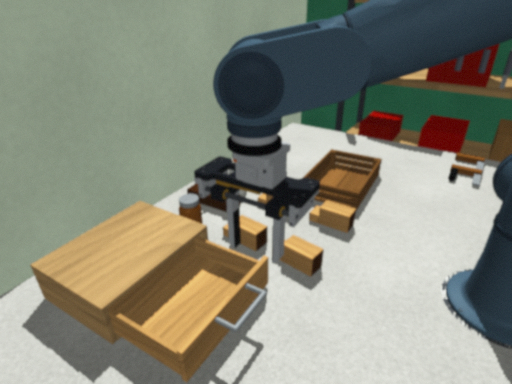

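The drawer is open at least 0.175 m and all four blocks are still in place. Next is block 1, at (0.437, 0.105).

```bash
cat >> h.py <<'E'
def weigh(n=16):
    f=[];t=[]
    for i in range(n):
        s=observe();f.append(s["wrist_force"][2]);t.append(s["tau"][1:3].copy());camera("wrist")
    f=np.array(f);print("Fz mean %.3f sd %.3f se %.3f"%(f.mean(),f.std(),f.std()/n**.5),"gap",s["finger_gap"].round(4),"tau",np.mean(t,0).round(3))
E
python3 - <<'E'
from h import *
go(.4318,.1057,.15,171.5)
E
```

```text
tx -0.2521 ty 0.0329 tz 0.0691 roll -1.3940 | curyaw 91.63 j6 28.4 t 6.1
```

>>> move_arm(commands=[{"tx": -0.04,"ty": 0.005,"tz": 0,"roll": -0.18},{"tx": -0.08,"ty": 0.01,"tz": 0.01,"roll": -0.36},{"tx": -0.12,"ty": 0.015,"tz": 0.02,"roll": -0.54},{"tx": -0.16,"ty": 0.02,"tz": 0.035,"roll": -0.72},{"tx": -0.2,"ty": 0.025,"tz": 0.05,"roll": -0.9},{"tx": -0.24,"ty": 0.03,"tz": 0.06,"roll": -1.08},{"tx": -0.252,"ty": 0.033,"tz": 0.069,"roll": -1.26},{"tx": -0.252,"ty": 0.033,"tz": 0.069,"roll": -1.394},{"tx": -0.252,"ty": 0.033,"tz": 0.069,"roll": -1.394},{"tx": -0.252,"ty": 0.033,"tz": 0.069,"roll": -1.394}])

```text
time_s: 7.35
tool_pos: [0.432, 0.1064, 0.1497]
orientation: [[-0.989, 0.15, -0.002], [0.15, 0.989, 0.0], [0.002, -0.0, -1.0]]
wrist_force: [-0.3, -0.4, 0.3]
finger_gap: 0.0702
```

Run:
```python
from h import *
weigh(12)
c=camera("wrist");save(c,"w2")
go(.4318,.1057,.013,171.5)
```

```text
Traceback (most recent call last):
  File "h.py", line 55, in weigh
    f=np.array(f);print("Fz mean %.3f sd %.3f se %.3f"%(f.mean(),f.std(),f.std()/n**.5),"gap",s["finger_gap"].round(4),"tau",np.mean(t,0).round(3))
                                                                                              ^^^^^^^^^^^^^^^^^^^^^
AttributeError: 'float' object has no attribute 'round'
```

```bash
sed -i 's/s\["finger_gap"\].round(4)/round(s["finger_gap"],4)/' h.py
python3 - <<'E'
from h import *
weigh(10)
c=camera("wrist");save(c,"w2")
go(.4318,.1057,.013,171.5)
E
```

```text
Fz mean -0.252 sd 0.406 se 0.129 gap 0.0699 tau [-21.881 -29.962]
tx 0.0012 ty -0.0007 tz 0.1379 roll -0.0005 | curyaw 171.47 j6 -82.3 t 8.5
```

View pics/w2.png

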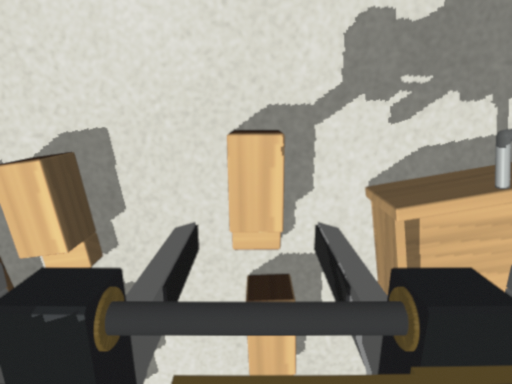

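The block at (255,190) sits midway between the fingers and is aligned with them. I'll descend, grip and lift.

>>> move_arm(commands=[{"tx": 0,"ty": 0,"tz": 0.05,"roll": 0},{"tx": 0,"ty": 0,"tz": 0.1,"roll": 0},{"tx": 0,"ty": 0,"tz": 0.125,"roll": 0},{"tx": 0,"ty": 0,"tz": 0.137,"roll": 0},{"tx": 0,"ty": 0,"tz": 0.137,"roll": 0}])

```text
time_s: 9.12
tool_pos: [0.433, 0.1062, 0.0137]
orientation: [[-0.989, 0.148, -0.001], [0.148, 0.989, 0.0], [0.001, -0.0, -1.0]]
wrist_force: [0.6, 0.1, -0.3]
finger_gap: 0.0697
```

>>> move_arm(commands=[{"tx": 0,"ty": 0,"tz": 0,"roll": 0},{"tx": 0,"ty": 0,"tz": 0,"roll": 0},{"tx": 0,"ty": 0,"tz": 0,"roll": 0},{"tx": 0,"ty": 0,"tz": 0,"roll": 0},{"tx": 0,"ty": 0,"tz": 0,"roll": 0}], fingers=0.0, squeeze=35)

```text
time_s: 9.75
tool_pos: [0.4339, 0.1061, 0.0149]
orientation: [[-0.989, 0.148, 0.002], [0.148, 0.989, -0.0], [-0.002, -0.0, -1.0]]
wrist_force: [-2.6, -1.0, 6.1]
finger_gap: 0.0502
```

>>> move_arm(commands=[{"tx": 0,"ty": 0,"tz": -0.01,"roll": 0},{"tx": 0,"ty": 0,"tz": -0.05,"roll": 0},{"tx": 0,"ty": 0,"tz": -0.1,"roll": 0},{"tx": 0,"ty": 0,"tz": -0.13,"roll": 0},{"tx": 0,"ty": 0,"tz": -0.13,"roll": 0},{"tx": 0,"ty": 0,"tz": -0.13,"roll": 0}])

```text
time_s: 10.5
tool_pos: [0.4316, 0.1063, 0.1421]
orientation: [[-0.989, 0.148, -0.003], [0.148, 0.989, 0.0], [0.003, -0.0, -1.0]]
wrist_force: [-0.2, -0.2, -2.5]
finger_gap: 0.0497
```

Run:
```python
from h import *
weigh(16)
print("drawer slot");go(.536,.275,.14,181.6)
print("crate slot");go(.488,-.252,.14,183.3)
```

```text
Fz mean -2.982 sd 0.503 se 0.126 gap 0.0497 tau [-23.579 -31.456]
drawer slot
tx -0.0768 ty 0.1822 tz 0.0039 roll -0.1767 | curyaw 171.47 j6 -82.3 t 11.3
crate slot
tx -0.1074 ty -0.3461 tz 0.0039 roll -0.2064 | curyaw 171.47 j6 -82.3 t 11.3
```

Run:
```python
from h import *
weigh(30)
s=observe();print(s["moment"],s["wrist_force"],s["tool_pos"])
```

```text
Fz mean -3.224 sd 0.510 se 0.093 gap 0.0498 tau [-23.44  -31.389]
[ 0.02246589 -0.13227573 -0.02322518] [ 0.26847978 -0.23658524 -3.74197849] [0.43305301 0.10619843 0.14386315]
```

It weighs about 3.0 N (3.1 less the tare), so it is heavy, and the joint torque agrees. It goes in the crate.

Run:
```python
from h import *
go(.483,-.252,.14,183.3)
```

```text
tx -0.1025 ty -0.3468 tz 0.0039 roll -0.2064 | curyaw 171.48 j6 -82.3 t 12.8
```

>>> move_arm(commands=[{"tx": -0.01,"ty": -0.04,"tz": 0,"roll": -0.03},{"tx": -0.025,"ty": -0.09,"tz": 0,"roll": -0.06},{"tx": -0.04,"ty": -0.14,"tz": 0,"roll": -0.09},{"tx": -0.055,"ty": -0.19,"tz": 0,"roll": -0.12},{"tx": -0.07,"ty": -0.24,"tz": 0,"roll": -0.15},{"tx": -0.085,"ty": -0.29,"tz": 0,"roll": -0.18},{"tx": -0.098,"ty": -0.33,"tz": 0,"roll": -0.206},{"tx": -0.1025,"ty": -0.347,"tz": 0,"roll": -0.206},{"tx": -0.1025,"ty": -0.347,"tz": 0,"roll": -0.206},{"tx": -0.1025,"ty": -0.347,"tz": 0,"roll": -0.206}])

```text
time_s: 14.05
tool_pos: [0.4827, -0.2507, 0.1435]
orientation: [[-0.998, -0.058, -0.001], [-0.058, 0.998, 0.001], [0.001, 0.001, -1.0]]
wrist_force: [0.5, 0.1, -4.0]
finger_gap: 0.0498
```

Run:
```python
from h import *
c=camera("top");save(c,"top3");c=camera("side");save(c,"side3")
go(.483,-.252,.024,183.3)
```

```text
tx -0.0001 ty -0.0014 tz 0.1197 roll 0.0011 | curyaw -176.64 j6 -132.8 t 14.2
```

View pics/top3.png

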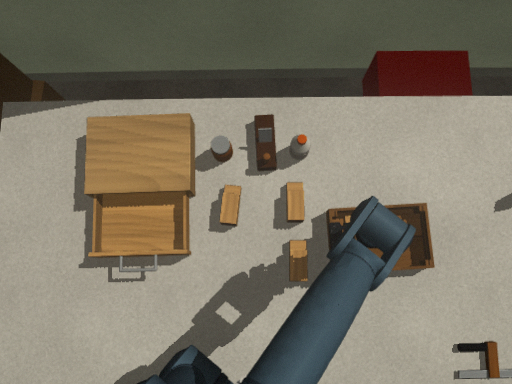

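View pics/side3.png

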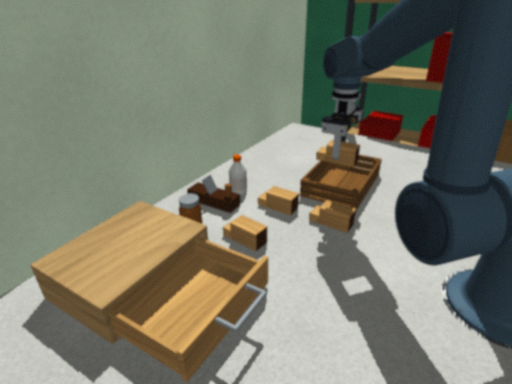

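>>> move_arm(commands=[{"tx": 0,"ty": -0.001,"tz": 0.04,"roll": 0},{"tx": 0,"ty": -0.001,"tz": 0.08,"roll": 0},{"tx": 0,"ty": -0.001,"tz": 0.105,"roll": 0},{"tx": 0,"ty": -0.001,"tz": 0.115,"roll": 0},{"tx": 0,"ty": -0.001,"tz": 0.12,"roll": 0},{"tx": 0,"ty": -0.001,"tz": 0.12,"roll": 0}])

```text
time_s: 14.9
tool_pos: [0.4836, -0.2534, 0.0247]
orientation: [[-0.998, -0.057, 0.001], [-0.057, 0.998, -0.001], [-0.001, -0.001, -1.0]]
wrist_force: [-0.6, 0.1, -2.9]
finger_gap: 0.0494
```

>>> move_arm(commands=[{"tx": 0,"ty": 0,"tz": 0,"roll": 0},{"tx": 0,"ty": 0,"tz": 0,"roll": 0},{"tx": 0,"ty": 0,"tz": 0,"roll": 0}], fingers=0.06)

```text
time_s: 15.28
tool_pos: [0.4835, -0.2536, 0.0246]
orientation: [[-0.998, -0.057, 0.001], [-0.057, 0.998, -0.001], [-0.001, -0.001, -1.0]]
wrist_force: [-0.3, -0.3, -0.4]
finger_gap: 0.0599
```

>>> move_arm(commands=[{"tx": 0,"ty": 0,"tz": -0.05,"roll": 0},{"tx": 0,"ty": 0,"tz": -0.1,"roll": 0},{"tx": 0,"ty": 0,"tz": -0.126,"roll": 0},{"tx": 0,"ty": 0,"tz": -0.126,"roll": 0},{"tx": 0,"ty": 0,"tz": -0.126,"roll": 0}])

```text
time_s: 15.9
tool_pos: [0.4823, -0.2526, 0.1484]
orientation: [[-0.998, -0.057, -0.002], [-0.057, 0.998, 0.001], [0.002, 0.002, -1.0]]
wrist_force: [-0.1, -0.0, -0.9]
finger_gap: 0.0598
```

Run:
```python
from h import *
weigh(16)
c=camera("top");P=cloud(c);save(c,"top4")
for b in blocks(c,P): print(b)
c=camera("wrist");save(c,"w4")
go(.4252,-.1026,.15,179.5)
```

```text
Fz mean 0.060 sd 0.472 se 0.118 gap 0.06 tau [-32.351 -29.825]
{'cen': array([ 0.7786, -0.0101]), 'yaw': -177.5, 'top': 0.0427, 'size': array([170.6,  59. ]), 'nlo': 11, 'all': [array([ 0.708, -0.043]), array([0.879, 0.021])], 'n': 816}
{'cen': array([ 0.607 , -0.0969]), 'yaw': -1.1, 'top': 0.0567, 'size': array([90.8, 47.8]), 'nlo': 148, 'all': [array([ 0.546, -0.121]), array([ 0.668, -0.072])], 'n': 691}
{'cen': array([0.5993, 0.0972]), 'yaw': -6.0, 'top': 0.0564, 'size': array([90.9, 50.1]), 'nlo': 157, 'all': [array([0.537, 0.067]), array([0.661, 0.128])], 'n': 702}
{'cen': array([ 0.5122, -0.4284]), 'yaw': 3.5, 'top': 0.0628, 'size': array([189. , 118.3]), 'nlo': 129, 'all': [array([ 0.402, -0.492]), array([ 0.594, -0.365])], 'n': 864}
{'cen': array([ 0.5315, -0.2014]), 'yaw': 145.5, 'top': 0.0621, 'size': array([140.4,  67.3]), 'nlo': 48, 'all': [array([ 0.463, -0.277]), array([ 0.583, -0.192])], 'n': 287}
{'cen': array([ 0.4302, -0.1024]), 'yaw': -0.5, 'top': 0.0565, 'size': array([88.9, 48.9]), 'nlo': 196, 'all': [array([ 0.371, -0.126]), array([ 0.491, -0.076])], 'n': 737}
{'cen': array([ 0.1257, -0.6603]), 'yaw': 179.2, 'top': 0.0238, 'size': array([98.4, 33.9]), 'nlo': 0, 'all': [array([ 0.091, -0.679]), array([ 0.19 , -0.643])], 'n': 405}
tx 0.0491 ty 0.1536 tz -0.0001 roll 0.0659 | curyaw -176.72 j6 -132.9 t 16.8
```

View pics/w4.png

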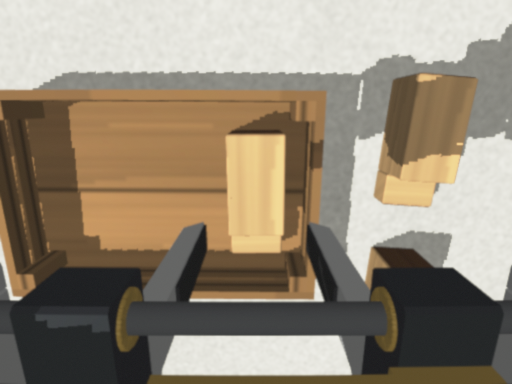

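Block 1 lies flat in the crate at (257,190). Next is block 2, at (0.430, -0.102).

>>> move_arm(commands=[{"tx": 0.015,"ty": 0.04,"tz": 0,"roll": 0.02},{"tx": 0.03,"ty": 0.09,"tz": 0,"roll": 0.04},{"tx": 0.045,"ty": 0.135,"tz": 0,"roll": 0.066},{"tx": 0.049,"ty": 0.1536,"tz": 0,"roll": 0.066},{"tx": 0.049,"ty": 0.1536,"tz": 0,"roll": 0.066},{"tx": 0.049,"ty": 0.1536,"tz": 0,"roll": 0.066}], fingers=0.07)

```text
time_s: 17.55
tool_pos: [0.4261, -0.1037, 0.1503]
orientation: [[-1.0, 0.009, 0.001], [0.009, 1.0, -0.001], [-0.001, -0.001, -1.0]]
wrist_force: [-0.9, 0.0, 0.3]
finger_gap: 0.0701
```

Run:
```python
from h import *
weigh(6)
c=camera("wrist");save(c,"w5")
go(.4252,-.1026,.014,179.5)
```

```text
Fz mean 0.009 sd 0.592 se 0.242 gap 0.0701 tau [-21.247 -29.944]
tx 0.0002 ty 0.0004 tz 0.1358 roll -0.0007 | curyaw 179.46 j6 -118.0 t 17.9
```

View pics/w5.png

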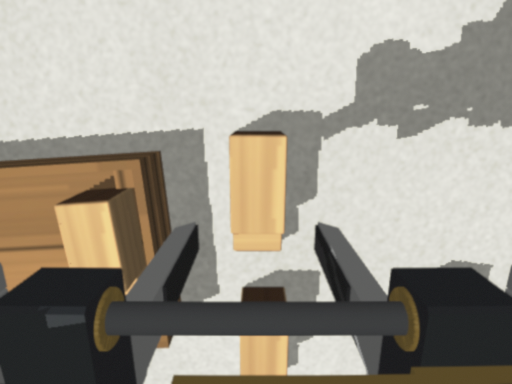

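Block 2, at (257,190), is centred between the fingers.

>>> move_arm(commands=[{"tx": 0,"ty": 0,"tz": 0.05,"roll": 0},{"tx": 0,"ty": 0,"tz": 0.1,"roll": 0},{"tx": 0,"ty": 0,"tz": 0.125,"roll": 0},{"tx": 0,"ty": 0,"tz": 0.136,"roll": 0},{"tx": 0,"ty": 0,"tz": 0.136,"roll": 0}])

```text
time_s: 18.52
tool_pos: [0.4253, -0.1027, 0.0138]
orientation: [[-1.0, 0.009, -0.001], [0.009, 1.0, 0.0], [0.001, 0.0, -1.0]]
wrist_force: [-0.7, -0.4, -0.1]
finger_gap: 0.07
```

>>> move_arm(commands=[{"tx": 0,"ty": 0,"tz": 0,"roll": 0},{"tx": 0,"ty": 0,"tz": 0,"roll": 0},{"tx": 0,"ty": 0,"tz": 0,"roll": 0},{"tx": 0,"ty": 0,"tz": 0,"roll": 0}], fingers=0.0, squeeze=35)

```text
time_s: 19.02
tool_pos: [0.4261, -0.1028, 0.0149]
orientation: [[-1.0, 0.009, 0.001], [0.009, 1.0, -0.0], [-0.001, -0.0, -1.0]]
wrist_force: [-0.7, 2.3, 5.7]
finger_gap: 0.0501
```

>>> move_arm(commands=[{"tx": 0,"ty": 0,"tz": -0.01,"roll": 0},{"tx": 0,"ty": 0,"tz": -0.05,"roll": 0},{"tx": 0,"ty": 0,"tz": -0.1,"roll": 0},{"tx": 0,"ty": 0,"tz": -0.13,"roll": 0},{"tx": 0,"ty": 0,"tz": -0.13,"roll": 0},{"tx": 0,"ty": 0,"tz": -0.13,"roll": 0}])

```text
time_s: 19.77
tool_pos: [0.4243, -0.1021, 0.1423]
orientation: [[-1.0, 0.009, -0.002], [0.009, 1.0, 0.001], [0.002, 0.001, -1.0]]
wrist_force: [-0.5, -0.3, -1.9]
finger_gap: 0.0497
```

Run:
```python
from h import *
weigh(24)
print("drawer slot");go(.531,.275,.15,181.6)
print("crate slot");go(.493,-.432,.15,183.3)
```

```text
Fz mean -1.881 sd 0.409 se 0.083 gap 0.0499 tau [-22.026 -30.791]
drawer slot
tx -0.1023 ty 0.3785 tz -0.0061 roll -0.0367 | curyaw 179.49 j6 -118.0 t 21.0
crate slot
tx -0.0706 ty -0.3288 tz -0.0061 roll -0.0664 | curyaw 179.49 j6 -118.0 t 21.0
```

At 1.88 N it is light, so it goes in the drawer.

>>> move_arm(commands=[{"tx": -0.012,"ty": 0.045,"tz": -0.006,"roll": -0.01},{"tx": -0.025,"ty": 0.095,"tz": -0.006,"roll": -0.02},{"tx": -0.039,"ty": 0.145,"tz": -0.006,"roll": -0.037},{"tx": -0.053,"ty": 0.195,"tz": -0.006,"roll": -0.037},{"tx": -0.066,"ty": 0.245,"tz": -0.006,"roll": -0.037},{"tx": -0.08,"ty": 0.295,"tz": -0.006,"roll": -0.037},{"tx": -0.093,"ty": 0.345,"tz": -0.006,"roll": -0.037},{"tx": -0.1023,"ty": 0.378,"tz": -0.006,"roll": -0.037},{"tx": -0.1023,"ty": 0.378,"tz": -0.006,"roll": -0.037},{"tx": -0.1023,"ty": 0.378,"tz": -0.006,"roll": -0.037}])

```text
time_s: 22.22
tool_pos: [0.5306, 0.2739, 0.1495]
orientation: [[-1.0, -0.028, -0.001], [-0.028, 1.0, -0.001], [0.001, -0.001, -1.0]]
wrist_force: [0.9, -0.2, -1.6]
finger_gap: 0.0498
```

Run:
```python
from h import *
weigh(2)
c=camera("wrist");save(c,"w6")
P=cloud(c);m=(P[...,2]>.06)&(P[...,2]<.076)
c=camera("side");save(c,"side6")
go(.531,.275,.035,181.6)
```

```text
Fz mean -1.450 sd 0.192 se 0.136 gap 0.0498 tau [-38.147 -31.082]
tx -0.0002 ty 0.0015 tz 0.1149 roll -0.0011 | curyaw -178.46 j6 -75.1 t 22.4
```

View pics/w6.png

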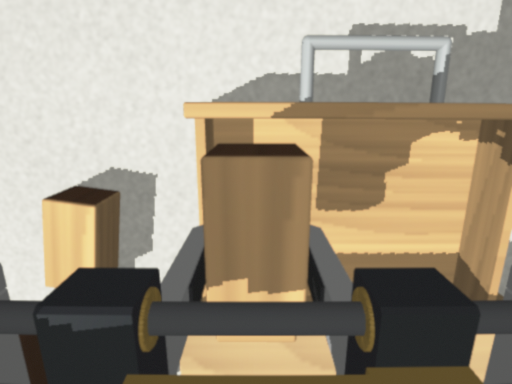

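View pics/side6.png

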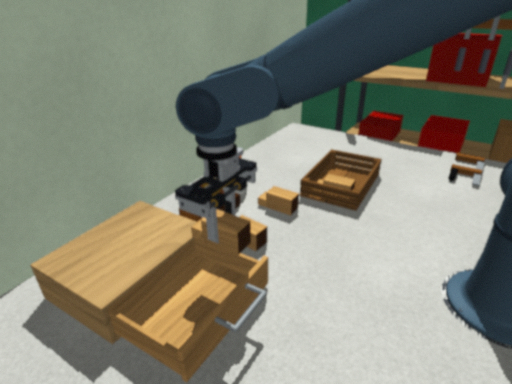

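>>> move_arm(commands=[{"tx": 0,"ty": 0.001,"tz": 0.04,"roll": 0},{"tx": 0,"ty": 0.001,"tz": 0.08,"roll": 0},{"tx": 0,"ty": 0.001,"tz": 0.1,"roll": 0},{"tx": 0,"ty": 0.001,"tz": 0.11,"roll": 0},{"tx": 0,"ty": 0.001,"tz": 0.115,"roll": 0},{"tx": 0,"ty": 0.001,"tz": 0.115,"roll": 0}])

```text
time_s: 23.18
tool_pos: [0.5316, 0.2757, 0.0357]
orientation: [[-1.0, -0.028, 0.001], [-0.028, 1.0, 0.0], [-0.001, 0.0, -1.0]]
wrist_force: [0.0, -0.2, -1.9]
finger_gap: 0.05
```

>>> move_arm(commands=[{"tx": 0,"ty": 0,"tz": 0,"roll": 0},{"tx": 0,"ty": 0,"tz": 0,"roll": 0},{"tx": 0,"ty": 0,"tz": 0,"roll": 0}], fingers=0.058)

```text
time_s: 23.55
tool_pos: [0.5314, 0.2756, 0.0355]
orientation: [[-1.0, -0.028, 0.001], [-0.028, 1.0, 0.0], [-0.001, 0.0, -1.0]]
wrist_force: [-0.4, 0.4, -0.3]
finger_gap: 0.058
```

>>> move_arm(commands=[{"tx": 0,"ty": 0,"tz": -0.05,"roll": 0},{"tx": 0,"ty": 0,"tz": -0.1,"roll": 0},{"tx": 0,"ty": 0,"tz": -0.126,"roll": 0},{"tx": 0,"ty": 0,"tz": -0.126,"roll": 0},{"tx": 0,"ty": 0,"tz": -0.126,"roll": 0}])

```text
time_s: 24.18
tool_pos: [0.53, 0.2752, 0.1593]
orientation: [[-1.0, -0.028, -0.002], [-0.028, 1.0, -0.001], [0.002, -0.001, -1.0]]
wrist_force: [-0.1, 0.2, 0.2]
finger_gap: 0.0579
```

Run:
```python
from h import *
c=camera("top");P=cloud(c);save(c,"top7")
for b in blocks(c,P): print(b["cen"],b["yaw"],b["top"],b["size"])
c=camera("wrist");save(c,"w7")
```

```text
[ 0.7794 -0.0102] -177.5 0.0427 [170.2  59.2]
[0.6394 0.2385] 177.5 0.0709 [410.7  59. ]
[ 0.6073 -0.0969] -1.3 0.0565 [90.7 47.7]
[0.599  0.0973] -6.2 0.0566 [91.3 50.2]
[0.5283 0.4925] -174.5 0.0695 [168.   20.7]
[ 0.4865 -0.253 ] 4.2 0.0644 [90.6 50.9]
[ 0.1257 -0.659 ] 179.3 0.023 [97.9 33.5]
```

View pics/w7.png

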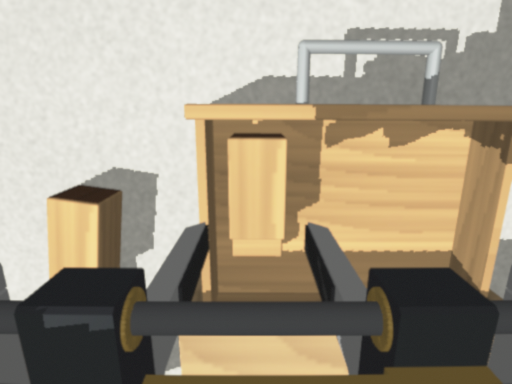

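View pics/top7.png

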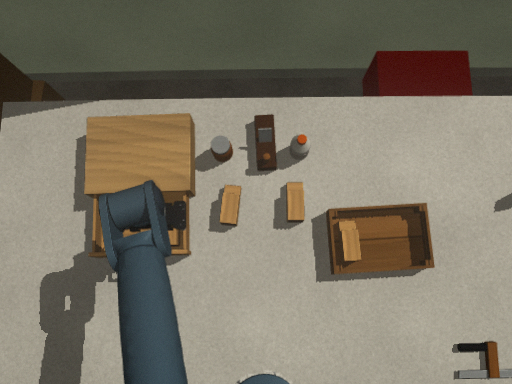

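Block 2 lies in the drawer at (257,195), and block 1 is still flat in the crate at (350,240). Next is block 3.

Run:
```python
from h import *
go(.594,.0978,.15,173.8)
```

```text
tx -0.0593 ty -0.1790 tz 0.0086 roll 0.1364 | curyaw -178.39 j6 -75.0 t 24.3
```

>>> move_arm(commands=[{"tx": -0.015,"ty": -0.045,"tz": 0,"roll": 0.03},{"tx": -0.03,"ty": -0.09,"tz": 0,"roll": 0.06},{"tx": -0.045,"ty": -0.135,"tz": 0,"roll": 0.09},{"tx": -0.056,"ty": -0.17,"tz": 0.004,"roll": 0.12},{"tx": -0.0593,"ty": -0.179,"tz": 0.0086,"roll": 0.1364},{"tx": -0.0593,"ty": -0.179,"tz": 0.0086,"roll": 0.1364},{"tx": -0.0593,"ty": -0.179,"tz": 0.0086,"roll": 0.1364}], fingers=0.07)

```text
time_s: 25.15
tool_pos: [0.5947, 0.0994, 0.1518]
orientation: [[-0.994, 0.106, -0.001], [0.106, 0.994, 0.0], [0.001, 0.0, -1.0]]
wrist_force: [-0.4, -0.2, 0.6]
finger_gap: 0.0698
```

Run:
```python
from h import *
weigh(8)
c=camera("wrist");save(c,"w8")
go(.594,.0978,.014,173.8)
```

```text
Fz mean 0.166 sd 0.630 se 0.223 gap 0.0701 tau [-37.674 -29.912]
tx 0.0012 ty -0.0007 tz 0.1384 roll 0.0003 | curyaw 173.82 j6 -85.2 t 25.6
```

View pics/w8.png

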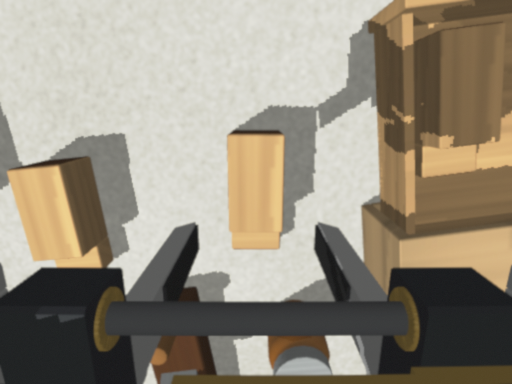

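Block 3, at (255,190), is centred between the fingers.

>>> move_arm(commands=[{"tx": 0.001,"ty": -0.0005,"tz": 0.05,"roll": 0},{"tx": 0.001,"ty": -0.0005,"tz": 0.1,"roll": 0},{"tx": 0.001,"ty": -0.0005,"tz": 0.125,"roll": 0},{"tx": 0.001,"ty": -0.0005,"tz": 0.138,"roll": 0},{"tx": 0.001,"ty": -0.0005,"tz": 0.138,"roll": 0}])

```text
time_s: 26.22
tool_pos: [0.594, 0.0978, 0.014]
orientation: [[-0.994, 0.108, -0.001], [0.108, 0.994, 0.0], [0.001, -0.0, -1.0]]
wrist_force: [-0.5, 0.6, 0.2]
finger_gap: 0.0699
```

>>> move_arm(commands=[{"tx": 0,"ty": 0,"tz": 0,"roll": 0},{"tx": 0,"ty": 0,"tz": 0,"roll": 0},{"tx": 0,"ty": 0,"tz": 0,"roll": 0},{"tx": 0,"ty": 0,"tz": 0,"roll": 0}], fingers=0.0, squeeze=35)

```text
time_s: 26.72
tool_pos: [0.5951, 0.0979, 0.0155]
orientation: [[-0.994, 0.108, 0.002], [0.108, 0.994, 0.0], [-0.002, 0.0, -1.0]]
wrist_force: [-0.3, -0.5, 5.5]
finger_gap: 0.0495
```

>>> move_arm(commands=[{"tx": 0,"ty": 0,"tz": -0.01,"roll": 0},{"tx": 0,"ty": 0,"tz": -0.05,"roll": 0},{"tx": 0,"ty": 0,"tz": -0.1,"roll": 0},{"tx": 0,"ty": 0,"tz": -0.13,"roll": 0},{"tx": 0,"ty": 0,"tz": -0.13,"roll": 0},{"tx": 0,"ty": 0,"tz": -0.13,"roll": 0}])

```text
time_s: 27.48
tool_pos: [0.5928, 0.0978, 0.1423]
orientation: [[-0.994, 0.108, -0.003], [0.108, 0.994, 0.0], [0.003, -0.0, -1.0]]
wrist_force: [-0.5, 0.8, -2.5]
finger_gap: 0.0497
```

Run:
```python
from h import *
weigh(24)
print("drawer slot");go(.531,.447,.15,181.6)
print("crate slot");go(.493,-.432,.15,183.3)
```

```text
Fz mean -1.961 sd 0.431 se 0.088 gap 0.05 tau [-39.082 -30.76 ]
drawer slot
tx 0.1005 ty 0.3403 tz -0.0057 roll -0.1362 | curyaw 173.80 j6 -85.2 t 28.7
crate slot
tx 0.0434 ty -0.5377 tz -0.0057 roll -0.1658 | curyaw 173.80 j6 -85.2 t 28.7
```

At 1.96 N it is light, so it goes in the drawer's far slot.

>>> move_arm(commands=[{"tx": 0.015,"ty": 0.045,"tz": -0.006,"roll": -0.02},{"tx": 0.03,"ty": 0.09,"tz": -0.006,"roll": -0.05},{"tx": 0.045,"ty": 0.14,"tz": -0.006,"roll": -0.08},{"tx": 0.06,"ty": 0.19,"tz": -0.006,"roll": -0.11},{"tx": 0.075,"ty": 0.24,"tz": -0.006,"roll": -0.136},{"tx": 0.088,"ty": 0.29,"tz": -0.006,"roll": -0.136},{"tx": 0.098,"ty": 0.33,"tz": -0.006,"roll": -0.136},{"tx": 0.1005,"ty": 0.3403,"tz": -0.006,"roll": -0.136},{"tx": 0.1005,"ty": 0.3403,"tz": -0.006,"roll": -0.136},{"tx": 0.1005,"ty": 0.3403,"tz": -0.006,"roll": -0.136}])

```text
time_s: 29.92
tool_pos: [0.5314, 0.4458, 0.1501]
orientation: [[-1.0, -0.026, -0.0], [-0.026, 1.0, -0.001], [0.0, -0.001, -1.0]]
wrist_force: [1.2, 0.8, -1.6]
finger_gap: 0.0499
```

Run:
```python
from h import *
weigh(2)
c=camera("wrist");save(c,"w9")
go(.531,.447,.035,181.6)
```

```text
Fz mean -1.748 sd 0.101 se 0.072 gap 0.0501 tau [-47.635 -31.612]
tx 0.0005 ty 0.0012 tz 0.1154 roll -0.0016 | curyaw -178.49 j6 -60.8 t 30.1
```

View pics/w9.png

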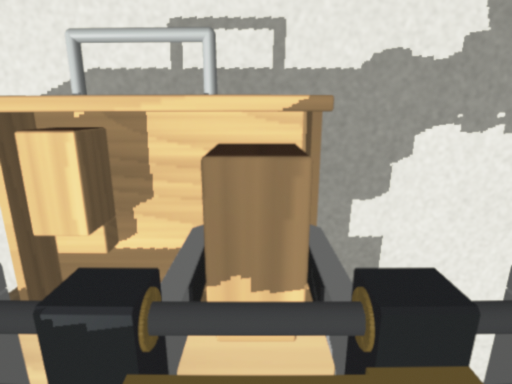

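The held block is over the far slot at (257,220), and block 2 is at (65,185). I'll lower it in.

>>> move_arm(commands=[{"tx": 0,"ty": 0.001,"tz": 0.04,"roll": 0},{"tx": 0,"ty": 0.001,"tz": 0.08,"roll": 0},{"tx": 0,"ty": 0.001,"tz": 0.1,"roll": 0},{"tx": 0,"ty": 0.001,"tz": 0.11,"roll": 0},{"tx": 0,"ty": 0.001,"tz": 0.116,"roll": 0},{"tx": 0,"ty": 0.001,"tz": 0.116,"roll": 0}])

```text
time_s: 30.82
tool_pos: [0.5316, 0.4483, 0.0352]
orientation: [[-1.0, -0.028, 0.001], [-0.028, 1.0, 0.001], [-0.001, 0.001, -1.0]]
wrist_force: [-0.5, -0.5, -1.7]
finger_gap: 0.0501
```

>>> move_arm(commands=[{"tx": 0,"ty": 0,"tz": 0,"roll": 0},{"tx": 0,"ty": 0,"tz": 0,"roll": 0},{"tx": 0,"ty": 0,"tz": 0,"roll": 0}], fingers=0.058)

```text
time_s: 31.2
tool_pos: [0.5314, 0.4483, 0.0351]
orientation: [[-1.0, -0.028, 0.001], [-0.028, 1.0, 0.001], [-0.001, 0.001, -1.0]]
wrist_force: [-0.2, -0.2, 0.2]
finger_gap: 0.0578
```

>>> move_arm(commands=[{"tx": 0,"ty": 0,"tz": -0.05,"roll": 0},{"tx": 0,"ty": 0,"tz": -0.1,"roll": 0},{"tx": 0,"ty": 0,"tz": -0.126,"roll": 0},{"tx": 0,"ty": 0,"tz": -0.126,"roll": 0},{"tx": 0,"ty": 0,"tz": -0.126,"roll": 0}])

```text
time_s: 31.82
tool_pos: [0.5302, 0.4475, 0.1585]
orientation: [[-1.0, -0.028, -0.002], [-0.028, 1.0, -0.001], [0.002, -0.001, -1.0]]
wrist_force: [0.1, 0.4, -0.4]
finger_gap: 0.058
```

Run:
```python
from h import *
c=camera("top");P=cloud(c);save(c,"top10")
for b in blocks(c,P): print(b["cen"],b["yaw"],b["top"],b["size"])
c=camera("wrist");save(c,"w10")
go(.602,-.0968,.15,178.8)
```

```text
[ 0.7793 -0.0102] -177.2 0.0427 [169.7  59.1]
[ 0.607  -0.0969] -1.1 0.0566 [90.8 48.1]
[ 0.4867 -0.2532] 3.8 0.0644 [90.3 50.6]
[ 0.1556 -0.6593] 1.4 0.0236 [98.7 34.1]
tx -0.0570 ty -0.5459 tz 0.0085 roll 0.0487 | curyaw -178.41 j6 -60.8 t 31.9
```

View pics/w10.png

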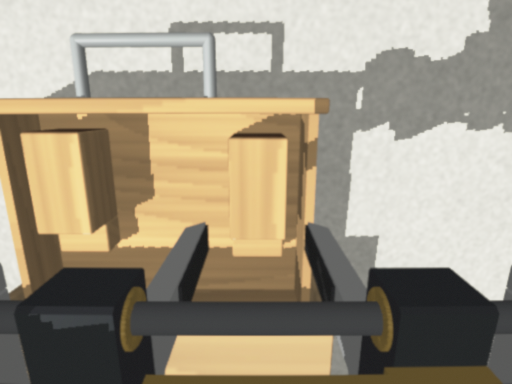

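Both drawer blocks lie flat, at (65,185) and (258,190). Next is block 4, at (0.607, -0.097).

>>> move_arm(commands=[{"tx": -0.005,"ty": -0.045,"tz": 0,"roll": 0.01},{"tx": -0.011,"ty": -0.105,"tz": 0,"roll": 0.02},{"tx": -0.017,"ty": -0.165,"tz": 0,"roll": 0.03},{"tx": -0.023,"ty": -0.225,"tz": 0,"roll": 0.04},{"tx": -0.03,"ty": -0.285,"tz": 0,"roll": 0.0487},{"tx": -0.036,"ty": -0.345,"tz": 0,"roll": 0.0487},{"tx": -0.042,"ty": -0.405,"tz": 0,"roll": 0.0487},{"tx": -0.048,"ty": -0.465,"tz": 0,"roll": 0.0487},{"tx": -0.054,"ty": -0.52,"tz": 0.004,"roll": 0.0487},{"tx": -0.057,"ty": -0.546,"tz": 0.0085,"roll": 0.0487}], fingers=0.07)

```text
time_s: 33.17
tool_pos: [0.6025, -0.0989, 0.1501]
orientation: [[-1.0, 0.024, -0.002], [0.024, 1.0, 0.001], [0.002, 0.001, -1.0]]
wrist_force: [-0.1, 0.3, 0.5]
finger_gap: 0.0703
```

>>> move_arm(commands=[{"tx": 0,"ty": 0,"tz": 0,"roll": 0},{"tx": 0,"ty": 0,"tz": 0,"roll": 0}])

```text
time_s: 33.42
tool_pos: [0.6026, -0.0953, 0.1508]
orientation: [[-1.0, 0.02, -0.002], [0.02, 1.0, 0.001], [0.002, 0.001, -1.0]]
wrist_force: [-0.3, -0.2, -0.6]
finger_gap: 0.0698
```

Run:
```python
from h import *
weigh(8)
c=camera("wrist");save(c,"w11")
go(.602,-.0968,.014,178.8)
```

```text
Fz mean -0.250 sd 0.468 se 0.165 gap 0.07 tau [-38.362 -29.967]
tx 0.0012 ty -0.0009 tz 0.1379 roll 0.0006 | curyaw 178.83 j6 -108.5 t 33.9
```

View pics/w11.png

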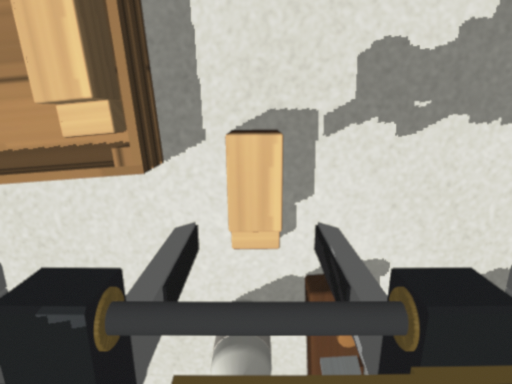

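Block 4, at (254,190), is centred between the fingers.

>>> move_arm(commands=[{"tx": 0.001,"ty": -0.001,"tz": 0.05,"roll": 0},{"tx": 0.001,"ty": -0.001,"tz": 0.1,"roll": 0},{"tx": 0.001,"ty": -0.001,"tz": 0.125,"roll": 0},{"tx": 0.001,"ty": -0.001,"tz": 0.1375,"roll": 0},{"tx": 0.001,"ty": -0.001,"tz": 0.1375,"roll": 0}])

```text
time_s: 34.5
tool_pos: [0.602, -0.0971, 0.014]
orientation: [[-1.0, 0.021, -0.001], [0.021, 1.0, 0.0], [0.001, 0.0, -1.0]]
wrist_force: [0.4, -0.8, 0.8]
finger_gap: 0.07
```

>>> move_arm(commands=[{"tx": 0,"ty": 0,"tz": 0,"roll": 0},{"tx": 0,"ty": 0,"tz": 0,"roll": 0},{"tx": 0,"ty": 0,"tz": 0,"roll": 0},{"tx": 0,"ty": 0,"tz": 0,"roll": 0}], fingers=0.0, squeeze=35)

```text
time_s: 35.0
tool_pos: [0.603, -0.0974, 0.0156]
orientation: [[-1.0, 0.021, 0.002], [0.021, 1.0, -0.0], [-0.002, -0.0, -1.0]]
wrist_force: [-1.5, 0.7, 6.4]
finger_gap: 0.05
```

>>> move_arm(commands=[{"tx": 0,"ty": 0,"tz": -0.01,"roll": 0},{"tx": 0,"ty": 0,"tz": -0.05,"roll": 0},{"tx": 0,"ty": 0,"tz": -0.1,"roll": 0},{"tx": 0,"ty": 0,"tz": -0.13,"roll": 0},{"tx": 0,"ty": 0,"tz": -0.13,"roll": 0},{"tx": 0,"ty": 0,"tz": -0.13,"roll": 0}])

```text
time_s: 35.75
tool_pos: [0.6007, -0.0967, 0.142]
orientation: [[-1.0, 0.021, -0.003], [0.021, 1.0, 0.001], [0.003, 0.001, -1.0]]
wrist_force: [-0.5, -0.6, -3.5]
finger_gap: 0.0498
```

Run:
```python
from h import *
weigh(24)
print("drawer slot");go(.531,.361,.15,181.6)
print("crate slot");go(.493,-.432,.15,183.3)
```

```text
Fz mean -3.501 sd 0.546 se 0.111 gap 0.0499 tau [-40.77  -31.592]
drawer slot
tx 0.0807 ty 0.4566 tz -0.0057 roll -0.0488 | curyaw 178.81 j6 -108.6 t 37.0
crate slot
tx 0.1021 ty -0.3370 tz -0.0057 roll -0.0784 | curyaw 178.81 j6 -108.6 t 37.0
```

At 3.5 N it is heavy, so it goes in the crate's far slot.

>>> move_arm(commands=[{"tx": 0.012,"ty": -0.04,"tz": -0.006,"roll": -0.01},{"tx": 0.027,"ty": -0.09,"tz": -0.006,"roll": -0.02},{"tx": 0.043,"ty": -0.14,"tz": -0.006,"roll": -0.04},{"tx": 0.058,"ty": -0.19,"tz": -0.006,"roll": -0.06},{"tx": 0.073,"ty": -0.24,"tz": -0.006,"roll": -0.078},{"tx": 0.088,"ty": -0.29,"tz": -0.006,"roll": -0.078},{"tx": 0.099,"ty": -0.327,"tz": -0.006,"roll": -0.078},{"tx": 0.1021,"ty": -0.337,"tz": -0.006,"roll": -0.078},{"tx": 0.1021,"ty": -0.337,"tz": -0.006,"roll": -0.078},{"tx": 0.1021,"ty": -0.337,"tz": -0.006,"roll": -0.078}])

```text
time_s: 38.2
tool_pos: [0.4935, -0.4306, 0.1501]
orientation: [[-0.998, -0.058, -0.0], [-0.058, 0.998, 0.001], [0.0, 0.001, -1.0]]
wrist_force: [-0.6, 0.8, -3.4]
finger_gap: 0.0499
```

Run:
```python
from h import *
weigh(2)
c=camera("wrist");save(c,"w12")
go(.493,-.432,.025,183.3)
```

```text
Fz mean -3.500 sd 0.083 se 0.058 gap 0.0495 tau [-44.934 -32.167]
tx 0.0006 ty -0.0011 tz 0.1253 roll 0.0010 | curyaw -176.64 j6 -144.4 t 38.4
```

View pics/w12.png

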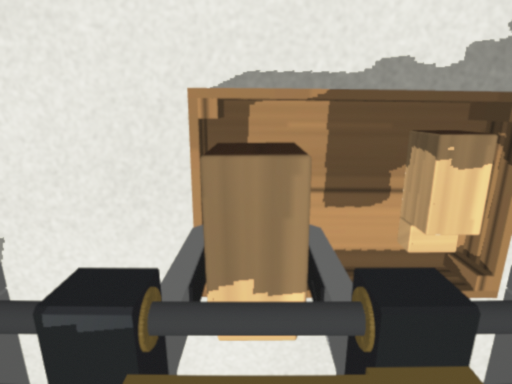

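The block is at (257,220), over the crate's far side. I'll shift it a few mm inwards and lower it.

>>> move_arm(commands=[{"tx": 0,"ty": 0.006,"tz": 0.04,"roll": 0},{"tx": 0,"ty": 0.006,"tz": 0.08,"roll": 0},{"tx": 0,"ty": 0.006,"tz": 0.11,"roll": 0},{"tx": 0,"ty": 0.006,"tz": 0.12,"roll": 0},{"tx": 0,"ty": 0.006,"tz": 0.1255,"roll": 0},{"tx": 0,"ty": 0.006,"tz": 0.1255,"roll": 0}])

```text
time_s: 39.1
tool_pos: [0.4933, -0.4265, 0.0259]
orientation: [[-0.998, -0.057, 0.001], [-0.057, 0.998, -0.001], [-0.001, -0.001, -1.0]]
wrist_force: [-0.5, -0.4, -3.1]
finger_gap: 0.0497
```

>>> move_arm(commands=[{"tx": 0,"ty": 0,"tz": 0,"roll": 0},{"tx": 0,"ty": 0,"tz": 0,"roll": 0},{"tx": 0,"ty": 0,"tz": 0,"roll": 0}], fingers=0.06)

```text
time_s: 39.48
tool_pos: [0.4931, -0.4266, 0.0257]
orientation: [[-0.998, -0.057, 0.001], [-0.057, 0.998, -0.001], [-0.001, -0.001, -1.0]]
wrist_force: [0.1, -0.6, -0.4]
finger_gap: 0.06
```

>>> move_arm(commands=[{"tx": 0,"ty": 0,"tz": -0.05,"roll": 0},{"tx": 0,"ty": 0,"tz": -0.1,"roll": 0},{"tx": 0,"ty": 0,"tz": -0.15,"roll": 0},{"tx": 0,"ty": 0,"tz": -0.19,"roll": 0},{"tx": 0,"ty": 0,"tz": -0.19,"roll": 0}])

```text
time_s: 40.1
tool_pos: [0.4942, -0.4279, 0.2198]
orientation: [[-0.998, -0.057, 0.006], [-0.057, 0.998, -0.007], [-0.005, -0.007, -1.0]]
wrist_force: [0.7, -1.0, 0.2]
finger_gap: 0.0599
```

Run:
```python
from h import *
c=camera("wrist");save(c,"w13")
c=camera("top");P=cloud(c);save(c,"top13")
for b in blocks(c,P): print(b["cen"],b["yaw"],b["top"],b["size"])
for n in range(240,262,3): print(n,P[n,150].round(3))
m=(P[...,2]>.065)&(P[...,2]<.092)&(P[...,0]<.43)&(P[...,0]>.3)&(P[...,1]>.25)&(P[...,1]<.45)
q=P[m];q=q[q[:,0]<q[:,0].min()+.02];print(len(q),q.min(0),q.max(0),np.median(q,0))
go(.35,.357,.2,91.6)
```

```text
[ 0.7792 -0.0103] -177.6 0.0427 [170.6  58.6]
[ 0.4913 -0.3277] 93.0 0.0624 [291.9 190.7]
[ 0.5023 -0.4162] 5.1 0.0648 [78.1 30.7]
[ 0.4866 -0.2532] 3.8 0.0645 [90.9 50.9]
[ 0.1259 -0.6592] 178.8 0.0234 [97.7 34.6]
240 [0.495 0.339 0.02 ]
243 [0.486 0.338 0.022]
246 [0.477 0.338 0.021]
249 [0.468 0.337 0.023]
252 [0.455 0.32  0.089]
255 [0.447 0.325 0.068]
258 [0.442 0.342 0.   ]
261 [ 0.433  0.342 -0.002]
165 [0.40154731 0.29963625 0.07375471] [0.42142182 0.40990538 0.08940282] [0.40729539 0.35766129 0.08248136]
tx 0.0976 ty 0.7896 tz 0.0145 roll 1.6000 | curyaw -176.73 j6 -144.1 t 40.2
```

View pics/w13.png

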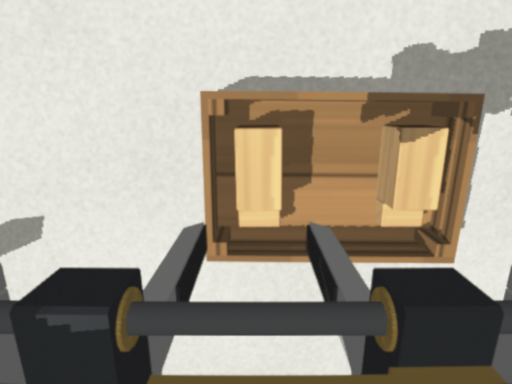

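View pics/top13.png

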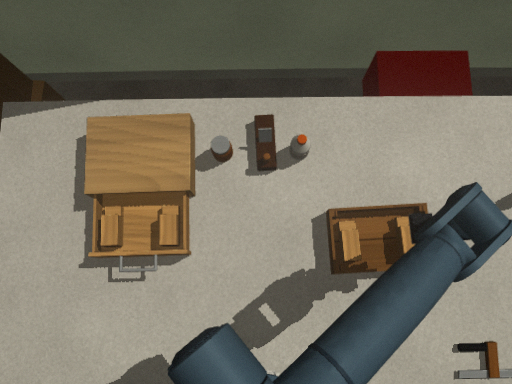

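All four blocks are placed. The drawer holds two, at (111,227) and (168,227), and the crate holds two, at (348,240) and (405,235). The handle is now at x≈0.4075, so the drawer is about 0.163 m open. I'll close it by the handle.

>>> move_arm(commands=[{"tx": 0.004,"ty": 0.05,"tz": 0,"roll": 0.16},{"tx": 0.008,"ty": 0.1,"tz": 0,"roll": 0.32},{"tx": 0.012,"ty": 0.155,"tz": 0,"roll": 0.48},{"tx": 0.016,"ty": 0.21,"tz": 0,"roll": 0.64},{"tx": 0.02,"ty": 0.265,"tz": 0,"roll": 0.8},{"tx": 0.024,"ty": 0.32,"tz": 0,"roll": 0.96},{"tx": 0.028,"ty": 0.375,"tz": 0,"roll": 1.12},{"tx": 0.032,"ty": 0.43,"tz": 0,"roll": 1.28},{"tx": 0.036,"ty": 0.485,"tz": 0,"roll": 1.44},{"tx": 0.04,"ty": 0.54,"tz": 0,"roll": 1.6}], fingers=0.034)

```text
time_s: 41.45
tool_pos: [0.4211, 0.1077, 0.2126]
orientation: [[-0.037, 0.999, -0.004], [0.999, 0.037, 0.0], [0.0, -0.004, -1.0]]
wrist_force: [0.1, 0.3, -0.1]
finger_gap: 0.034
```

Run:
```python
from h import *
go(.4075,.3575,.2,91.6)
```

```text
tx 0.2501 ty -0.0044 tz 0.0126 roll 0.0089 | curyaw 92.11 j6 -2.8 t 41.5
```

>>> move_arm(commands=[{"tx": 0.05,"ty": -0.001,"tz": 0,"roll": 0.004},{"tx": 0.1,"ty": -0.002,"tz": 0,"roll": 0.009},{"tx": 0.15,"ty": -0.003,"tz": 0,"roll": 0.009},{"tx": 0.2,"ty": -0.004,"tz": 0.01,"roll": 0.009},{"tx": 0.24,"ty": -0.0044,"tz": 0.0126,"roll": 0.009},{"tx": 0.25,"ty": -0.0044,"tz": 0.0126,"roll": 0.009},{"tx": 0.25,"ty": -0.0044,"tz": 0.0126,"roll": 0.009},{"tx": 0.25,"ty": -0.0044,"tz": 0.0126,"roll": 0.009}])

```text
time_s: 42.45
tool_pos: [0.4081, 0.3544, 0.2018]
orientation: [[-0.032, 0.999, -0.001], [0.999, 0.032, -0.001], [-0.001, -0.001, -1.0]]
wrist_force: [0.0, -0.4, -0.5]
finger_gap: 0.0339
```

Run:
```python
from h import *
c=camera("wrist");save(c,"w14");P=cloud(c)
m=(P[...,2]>.065)&(P[...,2]<.092)&(P[...,0]<.43)&(P[...,0]>.35)&(abs(P[...,1]-.358)<.035)
q=P[m];print(len(q),q.min(0),q.max(0),np.median(q,0))
c=camera("top");save(c,"top14")
go(.4075,.3575,.06,91.6)
```

```text
726 [0.40069439 0.32305703 0.07759313] [0.4115572  0.39298911 0.08488257] [0.40615006 0.36020318 0.08244135]
tx 0.0030 ty -0.0007 tz 0.1422 roll 0.0035 | curyaw 91.80 j6 27.2 t 42.5
```

View pics/w14.png

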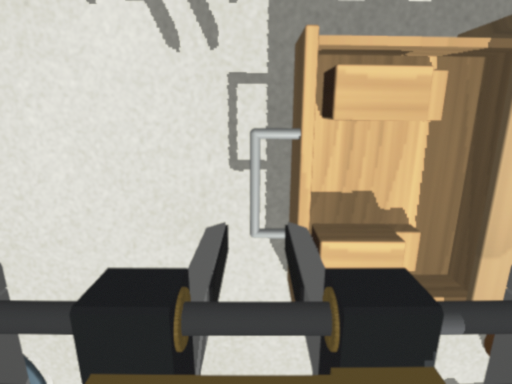

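View pics/top14.png

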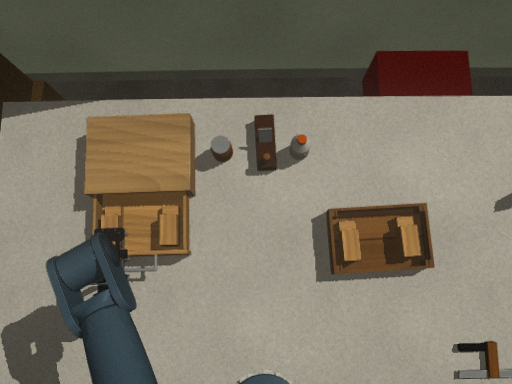

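The bar at (256,180) lies between the fingers and measures x = 0.406. Both crate blocks lie flat, at (348,240) and (408,237). I'll grip the handle.

>>> move_arm(commands=[{"tx": 0.003,"ty": -0.0015,"tz": 0.05,"roll": 0.003},{"tx": 0.003,"ty": -0.0015,"tz": 0.1,"roll": 0.003},{"tx": 0.003,"ty": -0.0015,"tz": 0.13,"roll": 0.003},{"tx": 0.003,"ty": -0.0015,"tz": 0.141,"roll": 0.003},{"tx": 0.003,"ty": -0.0015,"tz": 0.141,"roll": 0.003}])

```text
time_s: 43.18
tool_pos: [0.4067, 0.3583, 0.0614]
orientation: [[-0.029, 1.0, 0.0], [1.0, 0.029, -0.0], [-0.0, 0.0, -1.0]]
wrist_force: [-0.3, -0.1, -0.5]
finger_gap: 0.0338
```

>>> move_arm(commands=[{"tx": 0,"ty": 0,"tz": 0,"roll": 0},{"tx": 0,"ty": 0,"tz": 0,"roll": 0},{"tx": 0,"ty": 0,"tz": 0,"roll": 0},{"tx": 0,"ty": 0,"tz": 0,"roll": 0}], fingers=0.0, squeeze=25)

```text
time_s: 43.68
tool_pos: [0.4068, 0.359, 0.0621]
orientation: [[-0.03, 1.0, 0.001], [1.0, 0.03, 0.001], [0.001, 0.001, -1.0]]
wrist_force: [-1.1, -0.6, 4.5]
finger_gap: 0.0089
```

>>> move_arm(commands=[{"tx": 0,"ty": 0.004,"tz": 0,"roll": 0},{"tx": 0,"ty": 0.012,"tz": 0,"roll": 0},{"tx": 0,"ty": 0.022,"tz": 0,"roll": 0},{"tx": 0,"ty": 0.034,"tz": 0,"roll": 0},{"tx": 0,"ty": 0.046,"tz": 0,"roll": 0},{"tx": 0,"ty": 0.058,"tz": 0,"roll": 0},{"tx": 0,"ty": 0.07,"tz": 0,"roll": 0},{"tx": 0,"ty": 0.082,"tz": 0,"roll": 0},{"tx": 0,"ty": 0.092,"tz": 0,"roll": 0},{"tx": 0,"ty": 0.1,"tz": 0,"roll": 0}])

```text
time_s: 44.92
tool_pos: [0.5072, 0.3615, 0.0622]
orientation: [[-0.03, 1.0, 0.001], [1.0, 0.03, -0.0], [-0.0, 0.001, -1.0]]
wrist_force: [-1.3, -2.7, 6.1]
finger_gap: 0.0092
```

Run:
```python
from h import *
c=camera("top");save(c,"top15")
go(.571,.3615,.061,91.6);s=observe();print(s["tool_pos"],s["wrist_force"],s["finger_gap"])
```

```text
tx -0.0019 ty 0.0628 tz 0.0013 roll 0.0018 | curyaw 91.70 j6 23.4 t 45.0
[0.50819212 0.36151059 0.06213282] [ 2.95085097 -1.84438562  4.32925987] 0.009086468696652177
```

View pics/top15.png

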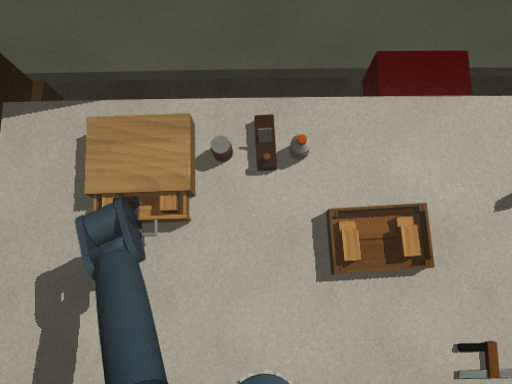

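The drawer is sliding in cleanly and its blocks haven't shifted. I'll push the rest of the way slowly.

>>> move_arm(commands=[{"tx": -0.001,"ty": 0.004,"tz": 0,"roll": 0},{"tx": -0.001,"ty": 0.012,"tz": 0,"roll": 0},{"tx": -0.001,"ty": 0.022,"tz": 0,"roll": 0},{"tx": -0.001,"ty": 0.032,"tz": 0,"roll": 0},{"tx": -0.001,"ty": 0.042,"tz": 0,"roll": 0},{"tx": -0.001,"ty": 0.05,"tz": 0,"roll": 0},{"tx": -0.001,"ty": 0.057,"tz": 0,"roll": 0},{"tx": -0.001,"ty": 0.062,"tz": 0,"roll": 0},{"tx": -0.001,"ty": 0.066,"tz": 0,"roll": 0},{"tx": -0.001,"ty": 0.066,"tz": 0,"roll": 0}])

```text
time_s: 46.22
tool_pos: [0.5732, 0.3631, 0.0621]
orientation: [[-0.03, 1.0, 0.002], [1.0, 0.03, 0.001], [0.001, 0.002, -1.0]]
wrist_force: [0.5, 1.2, 4.8]
finger_gap: 0.0094
```

>>> move_arm(commands=[{"tx": 0,"ty": 0.001,"tz": 0,"roll": 0},{"tx": 0,"ty": 0.002,"tz": 0,"roll": 0},{"tx": 0,"ty": 0.002,"tz": 0,"roll": 0}])

```text
time_s: 46.6
tool_pos: [0.5746, 0.3632, 0.0622]
orientation: [[-0.03, 1.0, 0.001], [1.0, 0.03, 0.001], [0.001, 0.001, -1.0]]
wrist_force: [-1.1, 0.2, 6.4]
finger_gap: 0.009
```

>>> move_arm(commands=[{"tx": 0,"ty": 0.001,"tz": 0,"roll": 0},{"tx": 0,"ty": 0.003,"tz": 0,"roll": 0},{"tx": 0,"ty": 0.004,"tz": 0,"roll": 0},{"tx": 0,"ty": 0.004,"tz": 0,"roll": 0}])

```text
time_s: 47.1
tool_pos: [0.5785, 0.3633, 0.0621]
orientation: [[-0.03, 1.0, 0.001], [1.0, 0.03, 0.001], [0.001, 0.001, -1.0]]
wrist_force: [-0.7, 1.3, 6.6]
finger_gap: 0.0091
```

Run:
```python
from h import *
c=camera("side");save(c,"side16")
for i in range(5):
  s=observe();print(s["tool_pos"],s["wrist_force"]);camera("wrist")
c=camera("top");save(c,"top16");P=cloud(c)
for n in range(185,216,2): print(n,P[n,110].round(3),P[n,170].round(3))
```

```text
[0.57857569 0.36325437 0.06213831] [-0.16895176  0.03964844  5.71825195]
[0.57856635 0.3632877  0.06213734] [-0.96806862  0.96554036  5.64228043]
[0.57857994 0.36325297 0.06214822] [-1.24537739  1.31808374  6.81395311]
[0.57858568 0.36327142 0.06214165] [-0.40745456  0.86501217  6.99337467]
[0.57855645 0.36327286 0.06213223] [-0.64773635 -0.05495641  6.49584808]
185 [0.588 0.343 0.385] [0.646 0.266 0.1  ]
187 [0.584 0.343 0.383] [0.641 0.266 0.1  ]
189 [0.579 0.343 0.382] [0.634 0.265 0.103]
191 [0.575 0.344 0.379] [0.629 0.266 0.096]
193 [0.571 0.344 0.378] [0.624 0.267 0.092]
195 [0.566 0.343 0.38 ] [0.621 0.27  0.077]
197 [0.562 0.344 0.377] [0.622 0.277 0.042]
199 [0.558 0.345 0.373] [0.622 0.284 0.006]
201 [0.554 0.347 0.366] [ 0.617  0.286 -0.003]
203 [0.55  0.347 0.365] [0.61  0.285 0.001]
205 [0.546 0.349 0.359] [ 0.605  0.286 -0.002]
207 [0.542 0.35  0.355] [ 0.598  0.285 -0.   ]
209 [0.539 0.353 0.348] [ 0.593  0.287 -0.01 ]
211 [0.524 0.33  0.413] [ 0.586  0.285 -0.003]
213 [0.518 0.327 0.423] [ 0.579  0.284 -0.   ]
215 [0.514 0.326 0.424] [0.573 0.284 0.002]
```

View pics/side16.png

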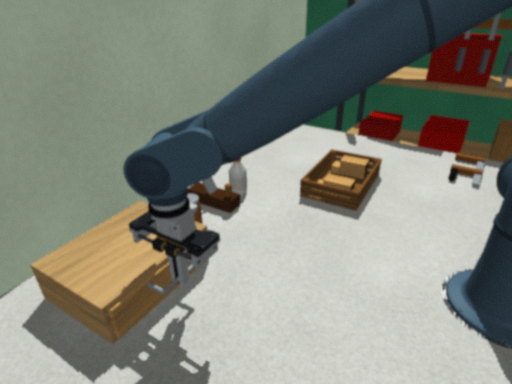

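No stop has been felt yet, so the drawer may have started slightly ajar. I'll keep easing it in until the force rises.

>>> move_arm(commands=[{"tx": 0,"ty": 0.002,"tz": 0,"roll": 0},{"tx": 0,"ty": 0.004,"tz": 0,"roll": 0},{"tx": 0,"ty": 0.005,"tz": 0,"roll": 0},{"tx": 0,"ty": 0.005,"tz": 0,"roll": 0}])

```text
time_s: 47.95
tool_pos: [0.5836, 0.3634, 0.0621]
orientation: [[-0.03, 1.0, 0.001], [1.0, 0.03, 0.001], [0.001, 0.001, -1.0]]
wrist_force: [-0.9, 0.4, 7.1]
finger_gap: 0.0094
```

>>> move_arm(commands=[{"tx": 0,"ty": 0.002,"tz": 0,"roll": 0},{"tx": 0,"ty": 0.004,"tz": 0,"roll": 0},{"tx": 0,"ty": 0.005,"tz": 0,"roll": 0},{"tx": 0,"ty": 0.005,"tz": 0,"roll": 0}])

```text
time_s: 48.45
tool_pos: [0.5861, 0.3635, 0.0621]
orientation: [[-0.031, 1.0, -0.005], [1.0, 0.031, -0.001], [-0.0, -0.005, -1.0]]
wrist_force: [-9.6, -0.7, 11.7]
finger_gap: 0.0093
```

The stop gives 9.6 N at handle x≈0.586. That is 0.18 m from the handle's fully open position (0.406), so the drawer is fully home. I'll release and retreat.

>>> move_arm(commands=[{"tx": 0,"ty": 0,"tz": 0,"roll": 0},{"tx": 0,"ty": 0,"tz": 0,"roll": 0},{"tx": 0,"ty": 0,"tz": 0,"roll": 0}], fingers=0.026)

```text
time_s: 48.82
tool_pos: [0.588, 0.3627, 0.0604]
orientation: [[-0.03, 1.0, -0.001], [1.0, 0.03, -0.001], [-0.0, -0.001, -1.0]]
wrist_force: [-0.1, 0.2, -0.3]
finger_gap: 0.0258
```

>>> move_arm(commands=[{"tx": 0,"ty": 0,"tz": -0.03,"roll": 0},{"tx": 0,"ty": 0,"tz": -0.08,"roll": 0},{"tx": 0,"ty": 0,"tz": -0.14,"roll": 0},{"tx": -0.05,"ty": -0.03,"tz": -0.16,"roll": 0},{"tx": -0.1,"ty": -0.06,"tz": -0.16,"roll": 0},{"tx": -0.15,"ty": -0.09,"tz": -0.16,"roll": 0},{"tx": -0.2,"ty": -0.12,"tz": -0.16,"roll": 0},{"tx": -0.25,"ty": -0.15,"tz": -0.16,"roll": 0},{"tx": -0.25,"ty": -0.15,"tz": -0.16,"roll": 0}])

```text
time_s: 49.95
tool_pos: [0.4446, 0.1065, 0.2208]
orientation: [[-0.026, 1.0, 0.0], [1.0, 0.026, -0.0], [-0.0, 0.0, -1.0]]
wrist_force: [0.1, -0.0, 0.3]
finger_gap: 0.026
```

Run:
```python
from h import *
c=camera("side");save(c,"side17")
c=camera("top");save(c,"top17");P=cloud(c)
for n in range(187,201,2): print(n,P[n,110].round(3),P[n,170].round(3))
m=(P[...,2]>.065)&(P[...,2]<.092)&(P[...,0]<.61)&(P[...,0]>.5)&(abs(P[...,1]-.36)<.035)
q=P[m];print("bar",len(q),q.min(0),q.max(0))
for b in blocks(c,P): print(b["cen"],b["yaw"],b["top"],b["size"])
print(observe()["tool_pos"],observe()["time_s"])
```

```text
187 [0.642 0.441 0.1  ] [0.64  0.266 0.1  ]
189 [0.638 0.443 0.093] [0.634 0.265 0.102]
191 [0.631 0.44  0.099] [0.629 0.266 0.096]
193 [0.625 0.441 0.096] [0.629 0.272 0.069]
195 [0.624 0.45  0.071] [0.628 0.277 0.041]
197 [0.624 0.461 0.037] [0.629 0.285 0.001]
199 [0.625 0.473 0.002] [ 0.624  0.286 -0.003]
bar 85 [0.57937541 0.3256744  0.07345405] [0.58980386 0.39400862 0.09051758]
[ 0.779  -0.0103] -177.5 0.0427 [169.5  58.8]
[0.7122 0.2254] 157.6 0.0694 [248.7  92.3]
[ 0.4983 -0.427 ] 3.7 0.0649 [88. 50.]
[ 0.4866 -0.2533] 3.6 0.0642 [90.7 51. ]
[ 0.1256 -0.6577] 179.9 0.0236 [98.  37.8]
[0.44609246 0.1084251  0.22135748] 50.05
```

View pics/side17.png

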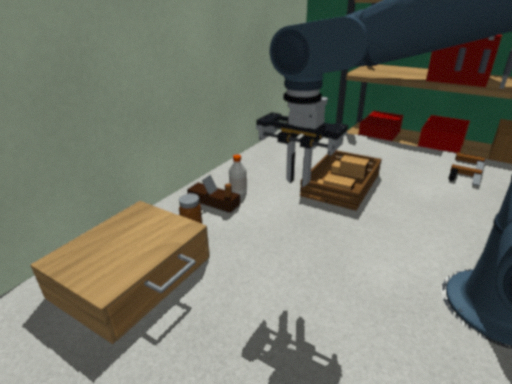

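View pics/top17.png

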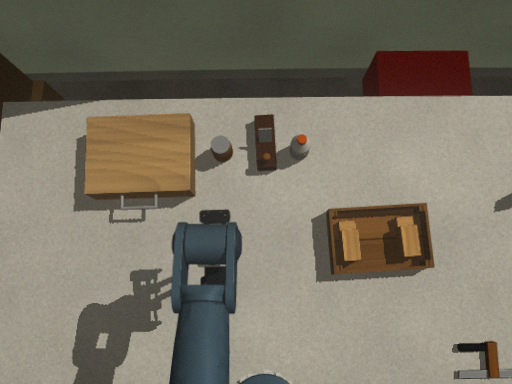

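The drawer front is flush with the cabinet face at (140,195). The crate blocks are still flat, with their tops at 64 mm, and the bystanders haven't moved. I'm handing the job in.

Run:
```python
from h import *
print(hand_in())
```

```text
the job is handed in; nothing more can be done
None
```

The job is done and handed in: all four blocks on the bench are sorted and the drawer is pushed home. `hand_in()` gave no verdict.

| Block (start position) | Weight felt | Placed in |
|---|---|---|
| 1 (0.437, 0.105) | about 3.1 N | crate |
| 2 (0.430, -0.102) | about 1.9 N | drawer |
| 3 (0.599, 0.097) | about 2.0 N | drawer |
| 4 (0.607, -0.097) | about 3.5 N | crate |

- **Blocks:** the last pictures show both crate blocks lying flat and apart, with their tops at 64 mm. The two drawer blocks lay flat and apart when last seen, partway through closing, and cannot be seen now that the drawer is shut.
- **Drawer:** I eased it in to its stop, where it pushed back with about 10 N. Its front is flush with the cabinet face, and the handle is 0.18 m in from where it stood fully open.
- **Bystanders and gripper:** the plane, glue bottle and jar stayed in place. The gripper is clear of everything.

Three readings disagreed at some point:
- **Block 1's weight:** its first weighing came out between the two classes, at 2.7 N after correcting for the empty gripper. A longer average and the joint torques both showed it was heavy.
- **Drawer at the start:** it seems to have been about 14 mm ajar. I had first taken that as fully home, so it needed more push at the end than I had worked out.
- **Drawer opening:** it hit its stop harder than I meant, with 51 N at the wrist, still well under the 120 N limit.

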